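# Hang two washed beakers on the draining pegs

## Robot

A 6-joint arm with a two-finger parallel gripper is mounted at the origin on a cart in front of the work surface, level with it; the furniture and walls round the work are solid. World frame = base frame: x ahead of the robot, y to its left, z up, the work surface at z = 0. Lengths are in m, angles in rad, forces in N, time in s.
With the tool pointing down it reaches from about 0.35 to 0.975 m from the base axis. Payload 4.9 kg.
Tool frame: the origin (TCP) lies midway between the tips of the shut fingers; the grasp point (between the pads) lies ctrl.grip_depth behind it (ctrl.grip_depth is the distance from the TCP to the grasp point, in m); y points along the fingers, z is the direction in which the jaws open and shut, and the axes are right-handed (so a half turn about y gives the same grasp; the last joint's range is limited). The gripper opens to 85 mm and grips with 20 to 120 N. Pads are 22 mm wide; open, the fingers measure 114 mm over their backs; the gripper's body (76 mm by 85 mm) begins 54 mm behind the grasp point. The pads swing forward as they close: fully open they stand 13 mm farther back than shut.
Start: joints at [1.17, 0.053, 1.613, -0, 1.476, -0.119], TCP at [0.174, 0.6, 0.199] pointing down, gripper open.
Joint ranges: [-3.01, 3.01], [-1.01, 2.22], [0.06, 2.58], [-1.02, 4.17], [0.09, 2.62], [-3.14, 3.14]. Speed limits (rad/s): [2.57, 2.57, 3.14, 3.14, 3.14, 3.14].

## Interface

Orientations are given as a rotation vector (axis times angle).
In Python, from station import ctrl gives the robot as it stands.
- The arm moves only by the tool jog_arm, never from a script. Its argument "moves" is a list of rows, each a list of 6 numbers: the shift along the tool's x, y, z in mm, then the turn, a rotation vector about the tool's x, y, z in rad. In form: [[x, y, z, wx, wy, wz], ...]. A call has 1 to 12 rows; each row shifts and turns the commanded pose from where the row before left it, along the tool's axes as they then stand; what a row does not reach is not made up. A row lasts 1/10 s, in which the tool goes at most 50 mm and 8.59 degrees, less where a joint would pass 70% of its speed; a pose out of reach is approached as far as the arm can. A call is refused whole if a number of a shift passes 50 or a number of a turn 0.15, either way. A call with a gripper value outside its range is refused whole. "grip" is the finger opening in mm, from 0 to 85.4, set as the call begins (left out, the last holds). The fingers move at their own pace and stop on an object; "grip_force" is the grip in N (left out, the last holds). Time passes only in rows, so rows that do not move let the fingers close. It gives the time, the measured TCP pose, the force and the opening at its end, in the units of the state.
- ctrl.get_obs(): the state, without advancing time (a new reading comes with each control period).
- ctrl.get_image(name): name is "scene" or "top" or "wrist"; returns the picture (420x560x3 uint8, red, green, blue); there is no depth.
- ctrl.camera_params(name): a dict with "fx", "fy", "cx", "cy" (pixels), "pose" (4x4, takes a point from camera to world coordinates); the wrist camera has in their place "T_tool_cam" (4x4, takes a point from camera to tool coordinates, whose origin is the TCP and whose axes are the tool frame's). Camera axes: x right, y up, looking along -z (the intrinsics and any distortion apply to the point x, -y, -z); pixel columns grow to the right and rows downward; lengths in m; the calibration is good to about 2 mm. A picture is of the moment at which its call begins: read the wrist's pose just before it. camera_params takes no time and is no camera call.
- ctrl.finish_job(): hands the job in, once; it reports no verdict.
The state is a dict: "t": time; "q": joint angles; "dq": joint speeds; "effort": joint torques, N m; "tool_pos": TCP position; "tool_rot": TCP orientation; "contact_force": force on the tool from outside, world axes, zero at the start; "wrist_torque": the same for the moment, N m; "opening": finger opening in m.
Only numpy, scipy, OpenCV 4.12 (cv2) and the standard library are available. Lean on these libraries where they do the work, as an engineer would, in place of code of your own. Each camera call takes 0.05 s, during which the arm holds its last target. There are 200 camera calls.

## Task

The two washed steel beakers stand mouth-down on the worktop, where they cannot drain. Hang the tall one on the long peg and the short one on the short peg of the draining rack, each pushed past the spring clip until its rim has pressed the peg's sprung seat fully down to its stop, firmly but without forcing it, and let go so that it stays there. The seats are set at different heights, so feel for the stop; leave the mug, the tin and the sauce tub where they are.

Things in the scene. Friction and masses are not known exactly. Their poses are not given: they have to be found in the camera images.
- tall_beaker_mid (a point): Centre (half-way up) of the tall steel beaker: straight round cup, 142 mm tall, 58 mm outside diameter (60 mm at the 5 mm rim bead), 3 mm wall (52 mm bore), 4 mm base, about 0.18 kg. It starts mouth-down: its z axis runs along the cup from the mouth to the closed base, so it points up at the start.
- tall_beaker_mouth (a point): Centre of the tall beaker's mouth, in the plane of the rim, 71 mm from its centre; same axes.
- short_beaker_mid (a point): Centre of the short steel beaker: as the tall one in all its diameters, but 112 mm tall, about 0.15 kg. It starts mouth-down, z axis from mouth to closed base.
- short_beaker_mouth (a point): Centre of the short beaker's mouth, in the plane of the rim, 56 mm from its centre; same axes.
- rack: Draining rack's steel drip tray, fixed, 160 x 340 x 18 mm, origin under its centre; the two pegs stand in it 200 mm apart on short posts. Which peg is left or right changes.
- long_peg: The long draining peg, fixed. Origin: on its axis near its foot, 80 mm above the worktop. z axis: along the peg from foot to free tip, leaning 33 degrees from vertical, roughly towards the robot; y axis level; x axis to its upper side. The tip is 126 mm from the origin. The seat rides on it.
- long_peg_tip (a point): End of the long peg's domed tip; the dome is 43 mm across, widest 12 to 18 mm below its end. The peg's axes.
- long_peg_seat (a joint): Sprung seat of the long peg (four flat arms and a ring, 76 mm across, with a 45 mm centring hub): metres pressed down, 0 free to 0.008 on its firm stop; light spring, 0.3 to 1 N. It rides on a clamp collar set by hand: fully down, the rim is 0 to 22 mm from the peg's origin, differently each time and for each peg. That height is not reported: find it by touch.
- long_peg_clip (a joint): Sprung wire clip on the underside (-x) of the long peg; it bows out to 33 mm from the axis, on a slope from 16 to 53 mm below the tip. Value: metres pressed inwards (0 free, 0.012 most), 450 N/m. Pushing a beaker past takes some 2 to 6 N; it then drags with 1 to 3 N, so a beaker let go half-way mostly stays there. The seat's stop feels firm, well above this drag.
- short_peg: The short draining peg: as the long one in origin, axes, dome, clip and sprung seat, but its tip is 96 mm from the origin.
- short_peg_tip (a point): End of the short peg's domed tip, as on the long peg.
- short_peg_seat (a joint): Sprung seat of the short peg, same as that of the long peg, its collar set at a height of its own. On either peg, fingers that open can lift the beaker a few mm again: look at the seat after letting go and press on the base if need be.
- short_peg_clip (a joint): Sprung clip of the short peg, same as that of the long peg.
- mug: Bystander: cream mug with a handle, 82 x 120 x 94 mm; origin under it.
- tin: Bystander: food tin, 57 mm across, 72 mm tall; origin under its centre.
- tub: Bystander: lidded sauce tub, 66 x 73 x 37 mm; origin under it.
There are look-alikes about, which are no part of the job. What is shaped like the part that bears short_beaker_mid but orange or red is not meant.

How it is judged:
By the outcome, as a careful person would: the job done as asked, in the order asked, and still so for the second after the job is handed in, with the robot touching nothing.
It also fails if it takes over 72 s, if anything falls off the work surface, if the arm or the gripper's body presses on something with over 40 N, if the wrist force passes 120 N, or if a joint passes its speed limit or range.

## Working session

There is one attempt and no reset: what is moved stays moved. The work goes in short steps, Python scripts to look and compute and a tool call to move; the robot and the scene stay as the last step left them, time stands still between calls to the robot, and variables do not carry over. Pictures are saved under pics/ and viewed, about 8 in all and at most 12, crops included, and the job is handed in when it is done.

Besides the shell and the picture viewer there is one more tool, called after "Emit:" as name(argument=value, ...), one argument or row to a line, values as JSON. jog_arm: Moves the arm, as the interface text tells. Its arguments: {"type":"object","properties":{"moves":{"type":"array","items":{"type":"array","items":{"type":"number"}}},"grip":{"type":"number"},"grip_force":{"type":"number"}},"required":["moves"]}

```bash
ls; mkdir -p pics; python3 - <<'E'
from station import ctrl
import cv2,numpy as np
for n in("scene","top"):
    cv2.imwrite(f"pics/{n}0.png",ctrl.get_image(n)[:,:,::-1]); p=ctrl.camera_params(n); print(n,{k:(np.round(v,4).tolist() if k=="pose" else v) for k,v in p.items()})
print(ctrl.camera_params("wrist"),ctrl.grip_depth)
o=ctrl.get_obs();print(o)
E
```

```text
pics
scene {'fx': 436.7517654365866, 'fy': 436.7517654365866, 'cx': 281.3124182658956, 'cy': 204.55422426648354, 'pose': [[0.7183, 0.5199, -0.4623, -0.0193], [-0.6957, 0.5432, -0.47, -0.4999], [0.0067, 0.6593, 0.7519, 0.9983], [0.0, 0.0, 0.0, 1.0]]}
top {'fx': 385.8579760270323, 'fy': 385.8579760270323, 'cx': 274.55028217443356, 'cy': 208.50051152033996, 'pose': [[-0.4838, 0.8337, -0.2662, 0.1776], [-0.8752, -0.4615, 0.1452, 0.2394], [-0.0018, 0.3032, 0.9529, 1.3587], [0.0, 0.0, 0.0, 1.0]]}
{'fx': 307.2602721810058, 'fy': 307.2602721810058, 'cx': 285.57570604595753, 'cy': 211.2361050848156, 'T_tool_cam': array([[-7.98162729e-04, -9.44399429e-01, -3.28799454e-01,
        -8.34713578e-02],
       [-4.47391140e-04,  3.28799863e-01, -9.44399518e-01,
        -1.75427085e-01],
       [ 9.99999581e-01, -6.06682534e-04, -6.84951733e-04,
         2.08877171e-04],
       [ 0.00000000e+00,  0.00000000e+00,  0.00000000e+00,
         1.00000000e+00]])} 0.0187
{'t': 0.1, 'q': array([ 1.16999553e+00,  5.32872145e-02,  1.61415539e+00, -2.29866261e-06,
        1.47599800e+00, -1.19010772e-01]), 'dq': array([-5.49891838e-04, -3.31624972e-04, -4.60267744e-03,  3.93582792e-04,
        2.33286958e-04, -9.89974992e-05]), 'effort': array([ 7.23921348e-04, -3.94903135e+01, -3.71365356e+01,  2.98999601e-05,
        3.88669461e-03,  1.61185966e-05]), 'tool_pos': array([0.17355963, 0.59977095, 0.19778904]), 'tool_rot': array([-1.56124459,  0.22161139, -0.22086669]), 'contact_force': array([0.17527249, 0.0249905 , 0.2857762 ]), 'wrist_torque': array([ 0.00757092, -0.06392315,  0.02640793]), 'opening': 0.0851285849356142}
```

View pics/scene0.png

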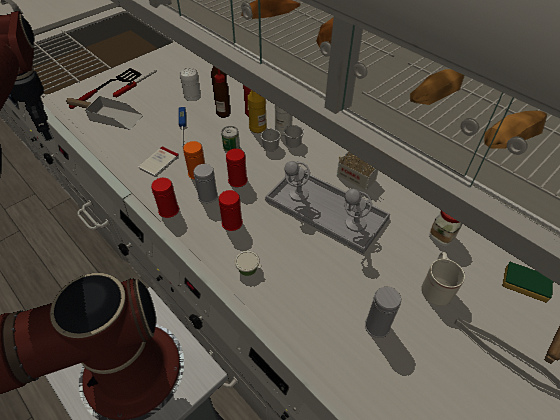

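View pics/top0.png

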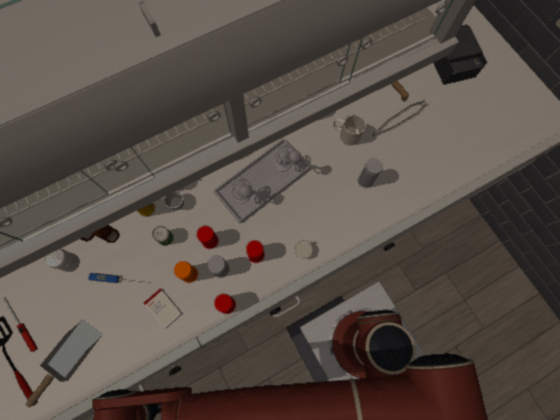

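Candidates (scene view): grey cup at (204,183) is the short beaker. Its look-alikes are red at (164,197), (236,167) and (230,210), and orange at (194,160). The grey cup at (383,311) is the tall one. The small grey pots at (270,140) and (292,136) and the white pot at (189,83) are not meant. Next is a close crop of the beakers and the rack.

```bash
python3 - <<'E'
import cv2,numpy as np
s=cv2.imread("pics/scene0.png");t=cv2.imread("pics/top0.png")
f=lambda im,x,y,w,h:cv2.convertScaleAbs(cv2.resize(im[y:y+h,x:x+w],(400,300),interpolation=cv2.INTER_CUBIC),alpha=1.5)
cv2.imwrite("pics/c1.png",np.vstack([np.hstack([f(s,260,145,140,105),f(t,210,130,120,90)]),np.hstack([f(s,150,140,120,90),f(s,340,260,120,90)])]))
E
```

```text
(no output)
```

View pics/c1.png

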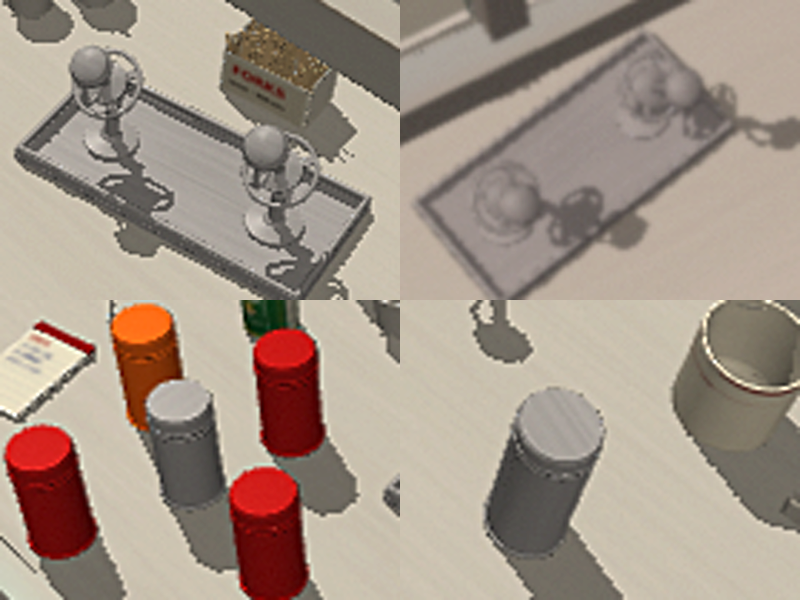

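```bash
cat > h.py <<'E'
import numpy as np,cv2
from station import ctrl
from scipy.spatial.transform import Rotation as R
def ray(n,u,v,o=None):
    p=ctrl.camera_params(n)
    if n=="wrist":
        o=o or ctrl.get_obs();T=np.eye(4);T[:3,:3]=R.from_rotvec(o["tool_rot"]).as_matrix();T[:3,3]=o["tool_pos"];P=T@p["T_tool_cam"]
    else:P=p["pose"]
    return P[:3,3],P[:3,:3]@np.array([(u-p["cx"])/p["fx"],-(v-p["cy"])/p["fy"],-1.])
def onz(n,u,v,z,o=None):
    c,d=ray(n,u,v,o);return c+d*(z-c[2])/d[2]
def tri(*rs):
    A=np.zeros((3,3));b=np.zeros(3)
    for c,d in rs:
        d=d/np.linalg.norm(d);M=np.eye(3)-np.outer(d,d);A+=M;b+=M@c
    x=np.linalg.solve(A,b)
    return x,[round(1e3*np.linalg.norm(np.cross(x-c,d/np.linalg.norm(d))),1) for c,d in rs]
def proj(n,X,o=None):
    p=ctrl.camera_params(n)
    if n=="wrist":
        o=o or ctrl.get_obs();T=np.eye(4);T[:3,:3]=R.from_rotvec(o["tool_rot"]).as_matrix();T[:3,3]=o["tool_pos"];P=T@p["T_tool_cam"]
    else:P=p["pose"]
    a=P[:3,:3].T@(np.asarray(X)-P[:3,3]);return p["cx"]-p["fx"]*a[0]/a[2],p["cy"]+p["fy"]*a[1]/a[2]
E
python3 - <<'E'
from h import *
np.set_printoptions(precision=4,suppress=True)
for a,b in(((292.2,168.1),(245.1,192.7)),((352.4,196.5),(294.9,156.1))): print("dome",tri(ray("scene",*a),ray("top",*b)))
print("short",onz("scene",204,170.6,.112),onz("top",217,263,.112)); print("tall",onz("scene",388.3,297.2,.142),onz("top",374,166,.142))
for p in((299,194.5),(356.2,223)):print("foot",onz("scene",*p,.018))
# tray corners scene (rim z .018)
for p in((265.5,199),(292,175),(390,216),(365,249)):print("tray",onz("scene",*p,.018))
for n,p in(("red",(236,155)),("red",(230,196)),("red",(163,184)),("or",(194,147))):print(n,onz("scene",*p,.112))
print("mug",onz("scene",447,272,.09),"tub",onz("scene",248,260,.037))
E
```

```text
dome (array([0.6179, 0.1117, 0.1437]), [np.float64(4.6), np.float64(4.6)])
dome (array([ 0.6375, -0.0906,  0.1742]), [np.float64(0.1), np.float64(0.1)])
short [0.455  0.3025 0.112 ] [0.454  0.3027 0.112 ]
tall [ 0.4886 -0.3225  0.142 ] [ 0.4863 -0.3182  0.142 ]
foot [0.6507 0.1049 0.018 ]
foot [ 0.6902 -0.0872  0.018 ]
tray [0.5645 0.1619 0.018 ]
tray [0.6948 0.179  0.018 ]
tray [ 0.7821 -0.1389  0.018 ]
tray [ 0.6365 -0.1625  0.018 ]
red [0.5649 0.2897 0.112 ]
red [0.4457 0.1739 0.112 ]
red [0.3391 0.339  0.112 ]
or [0.4957 0.4054 0.112 ]
mug [ 0.6792 -0.3695  0.09  ] tub [0.3734 0.0222 0.037 ]
```

```bash
cat >> h.py <<'E'
def axes(y,z):
    y=np.array(y,float)/np.linalg.norm(y);z=np.array(z,float);z-=y*(z@y);z/=np.linalg.norm(z);return np.c_[np.cross(y,z),y,z]
def plan(pos,Rt,n,o=None):
    o=o or ctrl.get_obs();p0=np.array(o["tool_pos"]);R0=R.from_rotvec(o["tool_rot"]);w=(R0.inv()*R.from_matrix(Rt)).as_rotvec()
    print("dist",np.round(1e3*(pos-p0),1),"turn",np.round(w,3),"local",np.round(1e3*R0.inv().apply(pos-p0),1))
    for i in range(n):
        Ri=R0*R.from_rotvec(w*i/n);print(np.round(1e3*Ri.inv().apply((pos-p0)/n),0).astype(int).tolist()+np.round(w/n,3).tolist())
E
python3 - <<'E'
from h import *
o=ctrl.get_obs();np.set_printoptions(precision=3,suppress=True);print(R.from_rotvec(o["tool_rot"]).as_matrix())
Rt=axes([0,0,-1],[.0,1,0])
for s in(1,-1): plan(np.array([.45,.25,.33]),axes([0,0,-1],[0,s,0]),1)
E
```

```text
[[ 0.961 -0.001  0.278]
 [-0.278 -0.002  0.961]
 [-0.    -1.    -0.002]]
dist [ 276.4 -349.8  132.2] turn [ 0.002 -0.282 -0.   ] local [ 362.8 -131.8 -259.3]
[363, -132, -259, 0.002, -0.282, -0.0]
dist [ 276.4 -349.8  132.2] turn [0.001 2.86  0.003] local [ 362.8 -131.8 -259.3]
[363, -132, -259, 0.001, 2.86, 0.003]
```

```bash
python3 - <<'E'
from h import *
plan(np.array([.47,0,.32]),axes([.545,0,-.84],[0,1,0]),16)
E
```

```text
dist [ 296.4 -599.8  122.2] turn [ 0.083 -0.273 -0.572] local [ 451.5 -121.4 -493.9]
[28, -8, -31, 0.005, -0.017, -0.036]
[28, -7, -31, 0.005, -0.017, -0.036]
[28, -6, -32, 0.005, -0.017, -0.036]
[27, -5, -32, 0.005, -0.017, -0.036]
[27, -4, -33, 0.005, -0.017, -0.036]
[26, -4, -33, 0.005, -0.017, -0.036]
[26, -3, -34, 0.005, -0.017, -0.036]
[26, -2, -34, 0.005, -0.017, -0.036]
[25, -1, -34, 0.005, -0.017, -0.036]
[24, -1, -35, 0.005, -0.017, -0.036]
[24, 0, -35, 0.005, -0.017, -0.036]
[23, 1, -36, 0.005, -0.017, -0.036]
[23, 1, -36, 0.005, -0.017, -0.036]
[22, 2, -36, 0.005, -0.017, -0.036]
[21, 3, -37, 0.005, -0.017, -0.036]
[20, 3, -37, 0.005, -0.017, -0.036]
```

Emit:
jog_arm(
  moves=[
    [28,-8,-31,0.005,-0.017,-0.036],
    [28,-7,-31,0.005,-0.017,-0.036],
    [28,-6,-32,0.005,-0.017,-0.036],
    [27,-5,-32,0.005,-0.017,-0.036],
    [27,-4,-33,0.005,-0.017,-0.036],
    [26,-4,-33,0.005,-0.017,-0.036],
    [26,-3,-34,0.005,-0.017,-0.036],
    [26,-2,-34,0.005,-0.017,-0.036],
    [25,-1,-34,0.005,-0.017,-0.036],
    [24,-1,-35,0.005,-0.017,-0.036],
    [24,0,-35,0.005,-0.017,-0.036],
    [23,1,-36,0.005,-0.017,-0.036],
  ],
  grip=85,
)

```text
t: 1.3
tool_pos: [0.3951, 0.1483, 0.2918]
tool_rot: [-1.544, -0.287, -0.399]
contact_force: [0.2, -0.7, 1.3]
opening: 0.0851
```

Emit:
jog_arm(
  moves=[
    [23,1,-36,0.005,-0.017,-0.036],
    [22,2,-36,0.005,-0.017,-0.036],
    [21,3,-37,0.005,-0.017,-0.036],
    [20,3,-37,0.005,-0.017,-0.036],
    [0,0,0,0,0,0],
    [0,0,0,0,0,0],
  ],
)

```text
t: 1.9
tool_pos: [0.4682, -0.0015, 0.3219]
tool_rot: [-1.525, -0.449, -0.457]
contact_force: [-0.4, 0.9, 0.4]
opening: 0.0849
```

```bash
python3 - <<'E'
from h import *
o=ctrl.get_obs();cv2.imwrite("pics/w1.png",ctrl.get_image("wrist")[:,:,::-1])
import pickle;pickle.dump({k:o[k] for k in("tool_pos","tool_rot")},open("w1.pkl","wb"))
print(o["t"],o["tool_pos"],R.from_rotvec(o["tool_rot"]).as_matrix().round(3),o["q"].round(2),o["contact_force"])
im=cv2.imread("pics/w1.png");cv2.imwrite("pics/w1.png",cv2.convertScaleAbs(im,alpha=1.3))
for c in([.6179,.1117,.1437],[.6375,-.0906,.1742]):print(proj("wrist",c,o))
E
```

```text
1.9 [ 0.46820929 -0.00148438  0.32194358] [[ 0.838  0.546  0.006]
 [-0.005 -0.003  1.   ]
 [ 0.546 -0.838 -0.   ]] [-0.25 -0.87  2.17  0.14  1.28 -1.82] [-0.37625198  0.88040553  0.39362436]
(np.float64(369.0575058641996), np.float64(190.31127168243438))
(np.float64(220.53435508253006), np.float64(217.27104882181595))
```

View pics/w1.png

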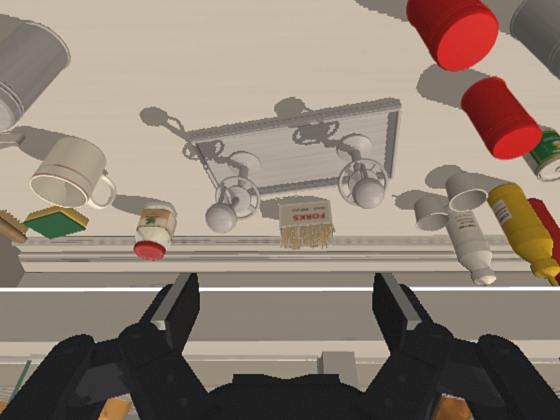

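```bash
python3 - <<'E'
import cv2,numpy as np
s=cv2.imread("pics/scene0.png");w=cv2.imread("pics/w1.png")
f=lambda im,x,y,a=1.3:cv2.convertScaleAbs(cv2.resize(im[y:y+60,x:x+80],(400,300),interpolation=cv2.INTER_CUBIC),alpha=a)
c=np.vstack([np.hstack([f(w,190,180,1),f(w,325,145,1)]),np.hstack([f(s,270,150,1.6),f(s,325,180,1.6)])])
for i in range(0,800,50):cv2.line(c,(i,0),(i,599),(0,160,0) ,1)
for i in range(0,600,50):cv2.line(c,(0,i),(799,i),(0,160,0),1)
cv2.imwrite("pics/c2.png",c)
E
```

```text
(no output)
```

View pics/c2.png

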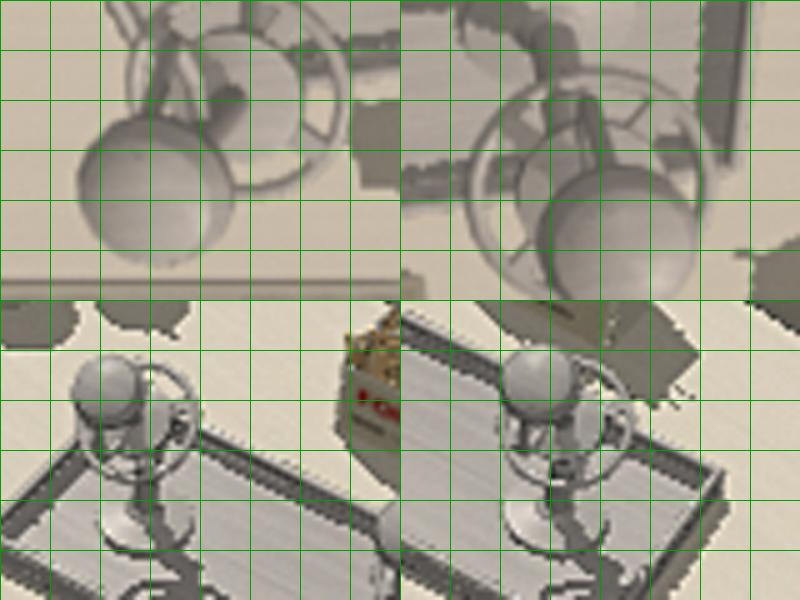

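```bash
python3 - <<'E'
from h import *
import pickle;o=pickle.load(open("w1.pkl","rb"));np.set_printoptions(precision=4,suppress=True)
for n,dw,ds,dt,rw,rs in(("long",(221,218),(352.6,196.6),(294.9,156.1),(237.4,196.4),(358.8,204.2)),("short",(368.6,193),(291.6,168),(245.1,192.7),(363,182.4),(297.6,174.8))):
    D,e=tri(ray("wrist",*dw,o),ray("scene",*ds));D2,e2=tri(ray("wrist",*dw,o),ray("scene",*ds),ray("top",*dt));r,er=tri(ray("wrist",*rw,o),ray("scene",*rs))
    v=D-r;print(n,D,e,D2,e2,"ring",r,er,"len",np.linalg.norm(v),"tilt",np.degrees(np.arccos(v[2]/np.linalg.norm(v))),"az",np.degrees(np.arctan2(v[1],v[0])))
E
```

```text
long [ 0.6389 -0.0905  0.1737] [np.float64(0.6), np.float64(0.6)] [ 0.6379 -0.0906  0.1743] [np.float64(0.9), np.float64(0.6), np.float64(0.5)] ring [ 0.6914 -0.0819  0.0928] [np.float64(1.4), np.float64(1.4)] len 0.09684320484536772 tilt 33.357749331826355 az -170.72353858030988
short [0.6207 0.1112 0.1458] [np.float64(0.3), np.float64(0.3)] [0.6164 0.1112 0.1476] [np.float64(2.0), np.float64(3.1), np.float64(4.9)] ring [0.6534 0.1172 0.0941] [np.float64(1.6), np.float64(1.6)] len 0.061533083924811834 tilt 32.70173179284905 az -169.5968502021596
```

```bash
python3 - <<'E'
from h import *
plan(np.array([.487,-.32,.27]),axes([0,0,-1],[-.17,.985,0]),11)
E
```

```text
dist [  18.8 -319.9  -52.1] turn [ 0.051 -0.169  0.577] local [ -12.1   54.5 -319.8]
[-1, 5, -29, 0.005, -0.015, 0.052]
[-1, 5, -29, 0.005, -0.015, 0.052]
[-1, 5, -29, 0.005, -0.015, 0.052]
[-2, 5, -29, 0.005, -0.015, 0.052]
[-2, 5, -29, 0.005, -0.015, 0.052]
[-2, 5, -29, 0.005, -0.015, 0.052]
[-2, 5, -29, 0.005, -0.015, 0.052]
[-2, 5, -29, 0.005, -0.015, 0.052]
[-3, 5, -29, 0.005, -0.015, 0.052]
[-3, 5, -29, 0.005, -0.015, 0.052]
[-3, 5, -29, 0.005, -0.015, 0.052]
```

Emit:
jog_arm(
  moves=[
    [-1,5,-29,0.005,-0.015,0.052],
    [-1,5,-29,0.005,-0.015,0.052],
    [-1,5,-29,0.005,-0.015,0.052],
    [-2,5,-29,0.005,-0.015,0.052],
    [-2,5,-29,0.005,-0.015,0.052],
    [-2,5,-29,0.005,-0.015,0.052],
    [-2,5,-29,0.005,-0.015,0.052],
    [-2,5,-29,0.005,-0.015,0.052],
    [-3,5,-29,0.005,-0.015,0.052],
    [-3,5,-29,0.005,-0.015,0.052],
    [-3,5,-29,0.005,-0.015,0.052],
    [0,0,0,0,0,0],
  ],
)

```text
t: 3.15
tool_pos: [0.4905, -0.3188, 0.2651]
tool_rot: [-1.56, -0.137, 0.133]
contact_force: [0.0, 0.7, -1.0]
opening: 0.0849
```

```bash
python3 - <<'E'
from h import *
o=ctrl.get_obs();im=ctrl.get_image("wrist")[:,:,::-1].copy()
import pickle;pickle.dump({k:o[k] for k in("tool_pos","tool_rot")},open("w2.pkl","wb"))
print(o["t"],o["tool_pos"],R.from_rotvec(o["tool_rot"]).as_matrix().round(3),o["q"].round(2))
u,v=proj("wrist",[.4875,-.320,.142],o);print(u,v)
c=cv2.convertScaleAbs(im,alpha=1.3);cv2.drawMarker(c,(int(u),int(v)),(0,0,255),0,12)
x,y=int(u)-100,max(0,int(v)-75);print(x,y);cv2.imwrite("pics/w2.png",cv2.resize(c[y:y+150,max(x,0):x+200],(800,600)))
E
```

```text
3.15 [ 0.49051093 -0.31883159  0.26514081] [[ 0.985  0.002 -0.171]
 [ 0.171  0.007  0.985]
 [ 0.003 -1.     0.006]] [-0.71 -0.07  1.63  0.01  1.59 -2.45]
284.40733187127535 188.65342376407298
184 113
```

View pics/w2.png

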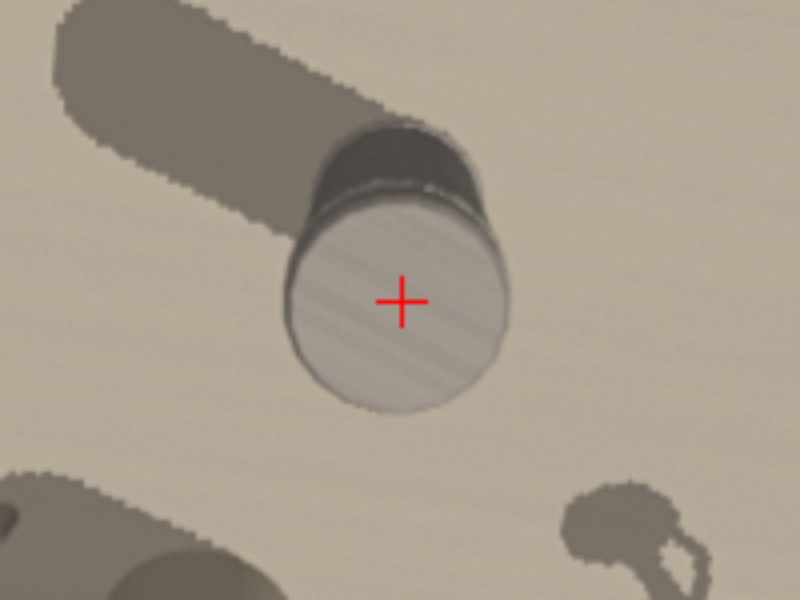

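Emit:
jog_arm(
  moves=[
    [-3,30,-1,0,0,-0.004],
    [0,30,0,0.006,0,0],
    [0,30,0,0,0,0],
    [0,30,0,0,0,0],
    [0,30,0,0,0,0],
    [0,20,0,0,0,0],
    [0,0,0,0,0,0],
  ],
)

```text
t: 3.9
tool_pos: [0.4862, -0.3151, 0.0944]
tool_rot: [-1.551, -0.139, 0.131]
contact_force: [-0.3, 0.4, 0.4]
opening: 0.0849
```

Emit:
jog_arm(
  moves=[
    [0,0,0,0,0,0],
    [0,0,0,0,0,0],
    [0,0,0,0,0,0],
    [0,0,0,0,0,0],
    [0,0,0,0,0,0],
    [0,0,0,0,0,0],
    [0,0,0,0,0,0],
    [0,0,0,0,0,0],
  ],
  grip=45,
  grip_force=40,
)

```text
t: 4.7
tool_pos: [0.4898, -0.3216, 0.1025]
tool_rot: [-1.562, -0.145, 0.121]
contact_force: [-0.7, -0.5, 5.8]
opening: 0.0513
```

```bash
python3 - <<'E'
from h import *
o=ctrl.get_obs();print(o["t"],o["tool_pos"],R.from_rotvec(o["tool_rot"]).as_matrix().round(3),o["opening"],o["contact_force"],o["wrist_torque"])
E
```

```text
4.7 [ 0.48976321 -0.3215662   0.10245052] [[ 0.986  0.014 -0.169]
 [ 0.169  0.006  0.986]
 [ 0.015 -1.     0.003]] 0.05134162532392815 [-0.69852461 -0.518479    5.79178605] [-0.27347201  0.05835513 -0.04090217]
```

```bash
python3 - <<'E'
from h import *
o=ctrl.get_obs();im=ctrl.get_image("wrist")[:,:,::-1].copy();s=ctrl.get_image("scene")[:,:,::-1]
o=ctrl.get_obs();print(o["opening"],o["tool_pos"])
c=cv2.convertScaleAbs(np.vstack([cv2.resize(im[100:400,130:430],(400,400)),]),alpha=1.4);d=cv2.convertScaleAbs(cv2.resize(s[230:370,310:450],(400,400)),alpha=1.4)
cv2.imwrite("pics/w3.png",np.hstack([c,d]))
E
```

```text
0.05098814532838428 [ 0.4897724  -0.32153834  0.10244233]
```

View pics/w3.png

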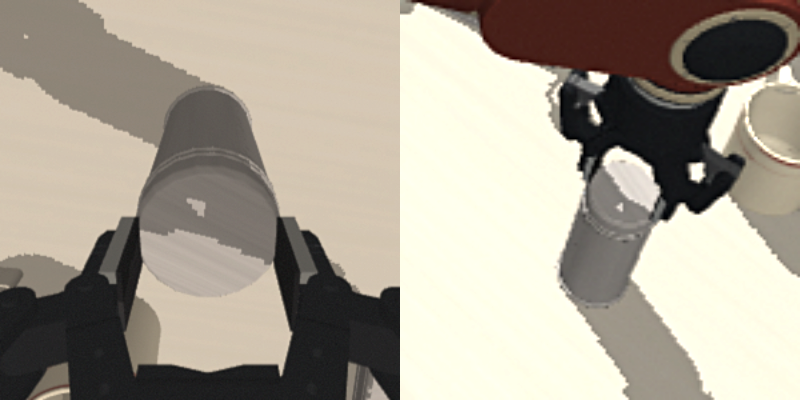

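```bash
python3 - <<'E'
from h import *
o=ctrl.get_obs();p=onz("wrist",286,271,.142,o);print(p,R.from_rotvec(o["tool_rot"]).inv().apply(p-o["tool_pos"])*1e3)
print(proj("wrist",o["tool_pos"]+R.from_rotvec(o["tool_rot"]).apply([0,-.0187,0]),o))
for x in(-.011,.011):print(proj("wrist",o["tool_pos"]+R.from_rotvec(o["tool_rot"]).apply([x,-.0187,.028]),o))
E
```

```text
[ 0.48483451 -0.32259839  0.142     ] [ -4.44652495 -39.62999478  -0.08639999]
(np.float64(286.08416270730817), np.float64(259.06610353806434))
(np.float64(336.17244356637786), np.float64(241.5298625905524))
(np.float64(334.09781716398317), np.float64(275.9500828175852))
```

Emit:
jog_arm(
  moves=[
    [0,0,0,0,0,0],
    [0,-10,0,0,0,0],
    [0,-30,0,0,0,0],
    [0,-40,0,0,0,0],
    [0,-40,0,0,0,0],
    [0,0,0,0,0,0],
  ],
  grip_force=60,
)

```text
t: 5.4
tool_pos: [0.4895, -0.3231, 0.227]
tool_rot: [-1.566, -0.148, 0.118]
contact_force: [-0.2, 0.2, -0.7]
opening: 0.0503
```

```bash
cat >> h.py <<'E'
az=np.radians(-170.2);t=np.radians(33)
PZ=np.array([np.sin(t)*np.cos(az),np.sin(t)*np.sin(az),np.cos(t)]);PY=np.array([-.17,.985,0])
ORG={"long":np.array([.6385,-.0906,.1735])-.111*PZ,"short":np.array([.6195,.1112,.1475])-.081*PZ}
def goal(peg,rimh,b,a,L):
    "tool pose so that beaker (base centre b, mouth direction a in tool frame) has its rim rimh up the peg"
    Rt=axes(-PZ,PY);q=R.align_vectors([ -PZ],[Rt@a])[0].as_matrix();Rt=q@Rt
    return ORG[peg]+(rimh+L)*PZ-Rt@b,Rt
E
python3 - <<'E'
from h import *
o=ctrl.get_obs();print(o["t"],o["tool_pos"],o["opening"],o["contact_force"],ORG)
R0=R.from_matrix([[.986,.014,-.169],[.169,.006,.986],[.015,-1,.003]])
a=R0.inv().apply([0,0,-1]);b=R0.inv().apply(np.array([.4875,-.320,.142])-[.4898,-.3216,.1025]);b[0]-=1;print(a,b)
im=ctrl.get_image("scene");cv2.imwrite("pics/s2.png",im[:,:,::-1])
p,Rt=goal("long",.126+.03,b,a,.142);print(p);plan(p,Rt,11)
E
```

```text
5.4 [ 0.48947342 -0.32314559  0.2270094 ] 0.050298600347034435 [-0.17986905  0.22203893 -0.68665146] {'long': array([ 0.69807277, -0.08031   ,  0.08040757]), 'short': array([0.66297202, 0.11870892, 0.07956768])}
[-0.01490165  0.99988361 -0.00327331] [-1.00140785 -0.03951872  0.00209489]
[1.37968944 0.03528935 0.85536736]
dist [891.4 357.4 632.1] turn [ 0.001 -0.003 -0.575] local [ 949.1 -616.2  204. ]
[86, -56, 19, 0.0, -0.0, -0.052]
[89, -51, 19, 0.0, -0.0, -0.052]
[92, -47, 18, 0.0, -0.0, -0.052]
[94, -42, 18, 0.0, -0.0, -0.052]
[96, -37, 18, 0.0, -0.0, -0.052]
[98, -32, 18, 0.0, -0.0, -0.052]
[99, -27, 18, 0.0, -0.0, -0.052]
[101, -21, 18, 0.0, -0.0, -0.052]
[102, -16, 18, 0.0, -0.0, -0.052]
[102, -11, 18, 0.0, -0.0, -0.052]
[103, -5, 18, 0.0, -0.0, -0.052]
```

```bash
python3 - <<'E'
from h import *
p,Rt=goal("long",.126+.03,np.array([-.003,-.0395,.001]),np.array([-.0149,.9999,-.0033]),.142);print(p);plan(p,Rt,11)
E
```

```text
[ 0.56242675 -0.10462315  0.29919672]
dist [ 74.2 217.5  75.9] turn [ 0.001 -0.003 -0.575] local [111.  -73.5 202.1]
[10, -7, 18, 0.0, -0.0, -0.052]
[10, -6, 18, 0.0, -0.0, -0.052]
[11, -6, 18, 0.0, -0.0, -0.052]
[11, -5, 18, 0.0, -0.0, -0.052]
[11, -4, 18, 0.0, -0.0, -0.052]
[12, -4, 18, 0.0, -0.0, -0.052]
[12, -3, 18, 0.0, -0.0, -0.052]
[12, -3, 18, 0.0, -0.0, -0.052]
[12, -2, 18, 0.0, -0.0, -0.052]
[12, -1, 18, 0.0, -0.0, -0.052]
[12, -1, 18, 0.0, -0.0, -0.052]
```

Emit:
jog_arm(
  moves=[
    [10,-7,18,0,0,-0.052],
    [10,-6,18,0,0,-0.052],
    [11,-6,18,0,0,-0.052],
    [11,-5,18,0,0,-0.052],
    [11,-4,18,0,0,-0.052],
    [12,-4,18,0,0,-0.052],
    [12,-3,18,0,0,-0.052],
    [12,-3,18,0,0,-0.052],
    [12,-2,18,0,0,-0.052],
    [12,-1,18,0,0,-0.052],
    [12,-1,18,0,0,-0.052],
    [0,0,0,0,0,0],
  ],
)

```text
t: 6.65
tool_pos: [0.5612, -0.1055, 0.2928]
tool_rot: [-1.458, -0.576, -0.322]
contact_force: [1.1, -0.2, -2.8]
opening: 0.0506
```

```bash
python3 - <<'E'
from h import *
o=ctrl.get_obs();print(o["t"],o["q"].round(2),o["contact_force"])
p,Rt=goal("long",.126+.03,np.array([-.003,-.0395,.001]),np.array([-.0149,.9999,-.0033]),.142);plan(p,Rt,1)
s=ctrl.get_image("scene")[:,:,::-1].copy();w=ctrl.get_image("wrist")[:,:,::-1];t=ctrl.get_image("top")[:,:,::-1]
o=ctrl.get_obs()
f=lambda im,x,y:cv2.convertScaleAbs(cv2.resize(im[y:y+105,x:x+140],(400,300),interpolation=cv2.INTER_CUBIC),alpha=1.5)
c=np.vstack([np.hstack([f(s,280,130),f(t,240,110)]),np.hstack([cv2.resize(w,(400,300)),cv2.resize(s,(400,300))])])
cv2.imwrite("pics/c3.png",c)
E
```

```text
6.65 [-0.52 -0.5   2.01  0.39  1.2  -2.32] [ 1.13662439 -0.23899699 -2.78422706]
dist [1.2 0.9 6.4] turn [-0.007 -0.006 -0.01 ] local [ 4.6 -4.6  0.7]
[5, -5, 1, -0.007, -0.006, -0.01]
```

View pics/c3.png

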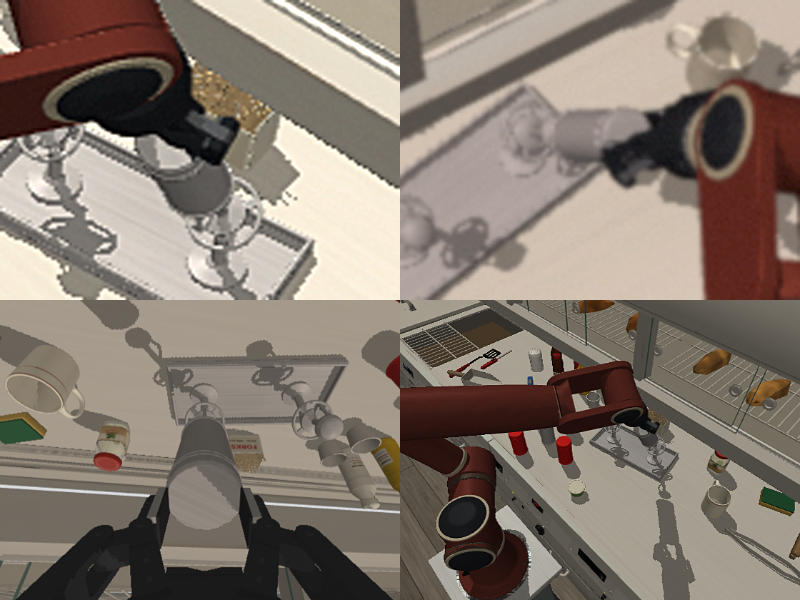

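```bash
python3 - <<'E'
from h import *
o=ctrl.get_obs();T=R.from_rotvec(o["tool_rot"]);b=np.array([-.003,-.0395,.001]);a=np.array([-.0149,.9999,-.0033])
im=ctrl.get_image("wrist")[:,:,::-1].copy()
for h,r in((0,.029),(.142,.030)):
    P=[proj("wrist",o["tool_pos"]+T.apply(b+a*h+r*np.array([np.cos(k),0,np.sin(k)])),o) for k in np.linspace(0,6.28,60)]
    cv2.polylines(im,[np.int32(np.array(P)*16)],True,(0,255,0) if h else (0,0,255),1,cv2.LINE_AA,4)
X=ORG["long"]
for d,c in((.126,(255,0,0)),(.111,(255,0,255)),(.02,(255,255,0))):
    u=proj("wrist",X+PZ*d,o);print(d,u);cv2.drawMarker(im,(int(u[0]),int(u[1])),c,0,6)
cv2.imwrite("pics/c4.png",cv2.convertScaleAbs(cv2.resize(im[110:410,180:400],(586,800))[:600],alpha=1.4))
E
```

```text
0.126 (np.float64(288.55429822165183), np.float64(190.93530336649997))
0.111 (np.float64(288.30543366443345), np.float64(187.13370920819014))
0.02 (np.float64(287.16064115577683), np.float64(169.64613861143988))
```

View pics/c4.png

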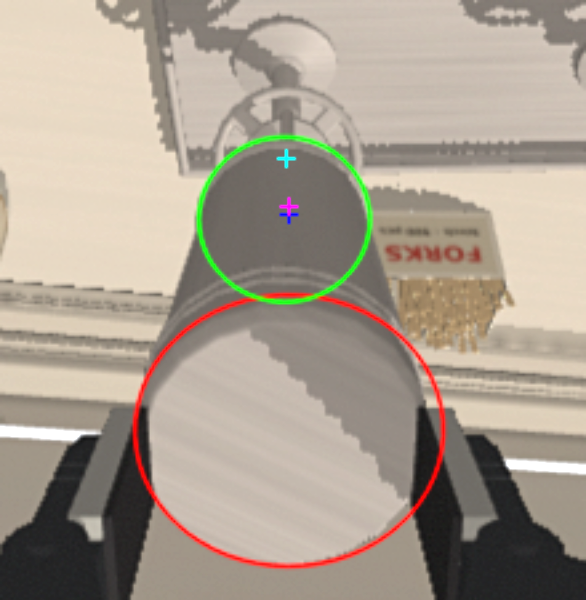

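Emit:
jog_arm(
  moves=[
    [3,0,1,-0.007,-0.006,-0.01],
    [0,0,0,0,0,0],
    [0,8,0,0,0,0],
    [0,8,0,0,0,0],
    [0,8,0,0,0,0],
    [0,6,0,0,0,0],
    [0,6,0,0,0,0],
    [0,0,0,0,0,0],
  ],
)

```text
t: 7.65
tool_pos: [0.5844, -0.1024, 0.2649]
tool_rot: [-1.465, -0.587, -0.329]
contact_force: [-1.2, 1.1, -2.5]
opening: 0.0502
```

```bash
cat >> h.py <<'E'
def st():
    o=ctrl.get_obs();T=R.from_rotvec(o["tool_rot"]).inv();print("t",round(o["t"],2),"F tool",T.apply(o["contact_force"]).round(1),"M tool",T.apply(o["wrist_torque"]).round(2),"open",round(o["opening"]*1e3,1))
    return o
E
python3 - <<'E'
from h import *
o=st();p,Rt=goal("long",.115,np.array([-.0015,-.0395,.001]),np.array([-.0149,.9999,-.0033]),.142);plan(p,Rt,1)
E
```

```text
t 7.65 F tool [-2.2  1.5  1.3] M tool [-0.    0.05  0.52] open 50.2
dist [-1.2  1.4 -0.9] turn [ 0.002 -0.001 -0.   ] local [-1.3  0.3  1.5]
[-1, 0, 2, 0.002, -0.001, -0.0]
```

Emit:
jog_arm(
  moves=[
    [-1,4,1,0,0,0],
    [0,4,0,0,0,0],
    [0,4,0,0,0,0],
    [0,0,0,0,0,0],
  ],
)

```text
t: 8.05
tool_pos: [0.59, -0.1007, 0.2552]
tool_rot: [-1.466, -0.587, -0.33]
contact_force: [0.2, 0.5, -2.7]
opening: 0.0499
```

```bash
python3 - <<'E'
from h import *
o=st();p,Rt=goal("long",.103,np.array([-.0015,-.0395,.001]),np.array([-.0149,.9999,-.0033]),.142);plan(p,Rt,1)
E
```

```text
t 8.05 F tool [-1.3  2.4  0.4] M tool [ 0.   -0.    0.54] open 49.9
dist [-0.4  0.7 -1.3] turn [ 0.002 -0.001  0.001] local [-0.9  0.9  0.8]
[-1, 1, 1, 0.002, -0.001, 0.001]
```

Emit:
jog_arm(
  moves=[
    [0,4,0,0,0,0],
    [0,4,0,0,0,0],
    [0,4,0,0,0,0],
    [0,4,0,0,0,0],
    [0,4,0,0,0,0],
    [0,0,0,0,0,0],
  ],
)

```text
t: 8.65
tool_pos: [0.6009, -0.0987, 0.2382]
tool_rot: [-1.466, -0.587, -0.33]
contact_force: [-1.3, -0.1, -1.8]
opening: 0.0503
```

```bash
python3 - <<'E'
from h import *
o=st();p,Rt=goal("long",.083,np.array([-.0015,-.0395,.001]),np.array([-.0149,.9999,-.0033]),.142);plan(p,Rt,1)
s=ctrl.get_image("scene")[:,:,::-1].copy();t=ctrl.get_image("top")[:,:,::-1];w=ctrl.get_image("wrist")[:,:,::-1]
f=lambda im,x,y:cv2.convertScaleAbs(cv2.resize(im[y:y+105,x:x+140],(400,300),interpolation=cv2.INTER_CUBIC),alpha=1.5)
cv2.imwrite("pics/c5.png",np.hstack([f(s,290,160),f(w,210,110)]))
E
```

```text
t 8.65 F tool [-2.1  0.8  0.1] M tool [ 0.05 -0.01  0.7 ] open 50.3
dist [-0.5  0.6 -1. ] turn [ 0.002 -0.001  0.   ] local [-0.9  0.7  0.7]
[-1, 1, 1, 0.002, -0.001, 0.0]
```

View pics/c5.png

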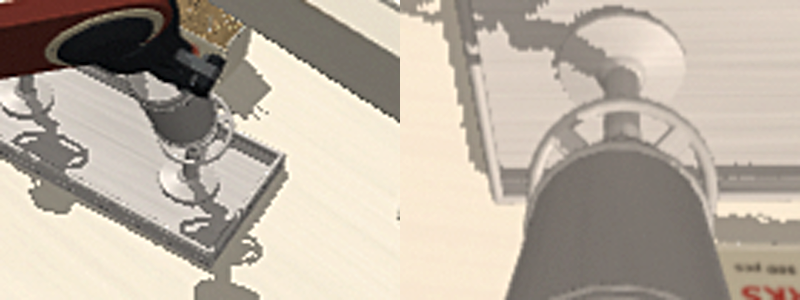

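Emit:
jog_arm(
  moves=[
    [0,4,0,0,0,0],
    [0,4,0,0,0,0],
    [0,4,0,0,0,0],
    [0,4,0,0,0,0],
    [0,4,0,0,0,0],
    [0,0,0,0,0,0],
  ],
)

```text
t: 9.4
tool_pos: [0.6119, -0.0968, 0.2215]
tool_rot: [-1.466, -0.587, -0.33]
contact_force: [-1.2, 0.9, -3.4]
opening: 0.0502
```

```bash
python3 - <<'E'
from h import *
o=st();p,Rt=goal("long",.063,np.array([-.0015,-.0395,.001]),np.array([-.0149,.9999,-.0033]),.142);plan(p,Rt,1)
E
```

```text
t 9.4 F tool [-2.8  2.2  1.1] M tool [ 0.02 -0.    0.88] open 50.2
dist [-0.8  0.6 -1.1] turn [ 0.002 -0.001 -0.   ] local [-1.1  0.5  0.7]
[-1, 1, 1, 0.002, -0.001, -0.0]
```

Emit:
jog_arm(
  moves=[
    [0,4,0,0,0,0],
    [0,4,0,0,0,0],
    [0,4,0,0,0,0],
    [0,4,0,0,0,0],
    [0,4,0,0,0,0],
    [0,0,0,0,0,0],
  ],
)

```text
t: 10.0
tool_pos: [0.6229, -0.095, 0.205]
tool_rot: [-1.466, -0.587, -0.33]
contact_force: [-1.3, -0.7, -3.5]
opening: 0.0504
```

```bash
python3 - <<'E'
from h import *
o=st();p,Rt=goal("long",.043,np.array([-.0015,-.0395,.001]),np.array([-.0149,.9999,-.0033]),.142);plan(p,Rt,1)
E
```

```text
t 10.0 F tool [-3.2  2.1 -0.5] M tool [0.02 0.   1.02] open 50.4
dist [-1.   0.6 -1.4] turn [ 0.002 -0.001  0.   ] local [-1.6  0.7  0.8]
[-2, 1, 1, 0.002, -0.001, 0.0]
```

Emit:
jog_arm(
  moves=[
    [0,4,0,0,0,0],
    [0,4,0,0,0,0],
    [0,4,0,0,0,0],
    [0,0,0,0,0,0],
  ],
)

```text
t: 10.4
tool_pos: [0.6295, -0.0938, 0.1951]
tool_rot: [-1.466, -0.587, -0.33]
contact_force: [-1.6, -0.7, -3.1]
opening: 0.0501
```

```bash
python3 - <<'E'
from h import *
o=st();p,Rt=goal("long",.031,np.array([-.0015,-.0395,.001]),np.array([-.0149,.9999,-.0033]),.142);plan(p,Rt,1)
E
```

```text
t 10.4 F tool [-3.2  1.6 -0.4] M tool [0.03 0.02 1.06] open 50.1
dist [-1.2  0.6 -1.6] turn [ 0.002 -0.001  0.   ] local [-1.8  0.7  0.8]
[-2, 1, 1, 0.002, -0.001, 0.0]
```

Emit:
jog_arm(
  moves=[
    [0,2,0,0,0,0],
    [0,2,0,0,0,0],
    [0,0,0,0,0,0],
  ],
)

```text
t: 10.7
tool_pos: [0.6319, -0.0936, 0.1926]
tool_rot: [-1.466, -0.588, -0.331]
contact_force: [-3.3, 0.6, -3.1]
opening: 0.0504
```

```bash
python3 -c "
from h import *
o=st()"
```

```text
t 10.7 F tool [-4.3  0.8  1.2] M tool [ 0.01 -0.03  1.09] open 50.4
```

Emit:
jog_arm(
  moves=[
    [0,2,0,0,0,0],
    [0,2,0,0,0,0],
    [0,0,0,0,0,0],
  ],
)

```text
t: 11.0
tool_pos: [0.6341, -0.0932, 0.1892]
tool_rot: [-1.466, -0.588, -0.331]
contact_force: [-2.3, 0.2, -3.2]
opening: 0.0501
```

```bash
python3 -c "
from h import *
o=st();p,Rt=goal('long',.023,np.array([-.0015,-.0395,.001]),np.array([-.0149,.9999,-.0033]),.142);plan(p,Rt,1)"
```

```text
t 11.0 F tool [-3.6  1.5  0.6] M tool [0.04 0.05 1.13] open 50.1
dist [-1.5  0.7 -2.4] turn [ 0.003 -0.001  0.001] local [-2.4  1.2  0.9]
[-2, 1, 1, 0.003, -0.001, 0.001]
```

Emit:
jog_arm(
  moves=[
    [-1,2,0,0,0,0],
    [-1,2,0,0,0,0],
    [0,0,0,0,0,0],
  ],
)

```text
t: 11.3
tool_pos: [0.6348, -0.0932, 0.1859]
tool_rot: [-1.466, -0.589, -0.331]
contact_force: [-7.2, 0.1, 1.5]
opening: 0.0504
```

```bash
python3 -c "
from h import *
o=st()"
```

```text
t 11.3 F tool [-5.  -5.2  1.3] M tool [ 0.38 -0.04  1.34] open 50.4
```

Emit:
jog_arm(
  moves=[
    [0,2,0,0,0,0],
    [0,2,0,0,0,0],
    [0,0,0,0,0,0],
  ],
)

```text
t: 11.6
tool_pos: [0.6381, -0.0932, 0.1865]
tool_rot: [-1.467, -0.592, -0.333]
contact_force: [-17.0, 0.3, 14.6]
opening: 0.0502
```

```bash
python3 -c "
from h import *
o=st();p,Rt=goal('long',.015,np.array([-.0015,-.0395,.001]),np.array([-.0149,.9999,-.0033]),.142);plan(p,Rt,1)"
```

```text
t 11.6 F tool [ -5.7 -21.4   3.2] M tool [ 1.03 -0.03  1.74] open 50.2
dist [-1.2  1.4 -6.4] turn [0.004 0.001 0.005] local [-4.4  4.8  1.6]
[-4, 5, 2, 0.004, 0.001, 0.005]
```

Emit:
jog_arm(
  moves=[
    [0,2,0,0,0,0],
    [0,2,0,0,0,0],
    [0,0,0,0,0,0],
  ],
)

```text
t: 11.9
tool_pos: [0.6413, -0.093, 0.1872]
tool_rot: [-1.467, -0.596, -0.335]
contact_force: [-28.2, 0.1, 25.9]
opening: 0.05
```

```bash
python3 -c "
from h import *
o=st();p,Rt=goal('long',.011,np.array([-.0015,-.0395,.001]),np.array([-.0149,.9999,-.0033]),.142);plan(p,Rt,1)"
```

```text
t 11.9 F tool [ -8.3 -37.1   4.9] M tool [1.72 0.03 2.05] open 50.0
dist [ -2.3   1.6 -10.4] turn [0.005 0.002 0.009] local [-7.5  7.5  2. ]
[-8, 7, 2, 0.005, 0.002, 0.009]
```

Emit:
jog_arm(
  moves=[
    [0,-3,0,0,0,0],
    [-1,-3,1,0,0,0],
    [-1,0,1,0,0,0],
    [0,0,0,0,0,0],
  ],
)

```text
t: 12.3
tool_pos: [0.6349, -0.0925, 0.1856]
tool_rot: [-1.469, -0.592, -0.334]
contact_force: [-10.1, -0.9, 6.3]
opening: 0.0502
```

```bash
python3 - <<'E'
from h import *
o=st();p,Rt=goal("long",.019,np.array([-.0015,-.0395,.001]),np.array([-.0149,.9999,-.0033]),.142);plan(p,Rt,1)
im=ctrl.get_image("wrist")[:,:,::-1];s=ctrl.get_image("scene")[:,:,::-1]
f=lambda im,x,y,w=140:cv2.convertScaleAbs(cv2.resize(im[y:y+w*3//4,x:x+w],(400,300),interpolation=cv2.INTER_CUBIC),alpha=1.5)
cv2.imwrite("pics/c6.png",np.vstack([np.hstack([f(s,320,170,100),f(im,220,110,120)])]*1))
E
```

```text
t 12.3 F tool [ -4.8 -10.9   0.8] M tool [-0.11  0.05  1.33] open 50.2
dist [-0.1  0.4 -2.1] turn [0.007 0.001 0.005] local [-1.3  1.7  0.4]
[-1, 2, 0, 0.007, 0.001, 0.005]
```

View pics/c6.png

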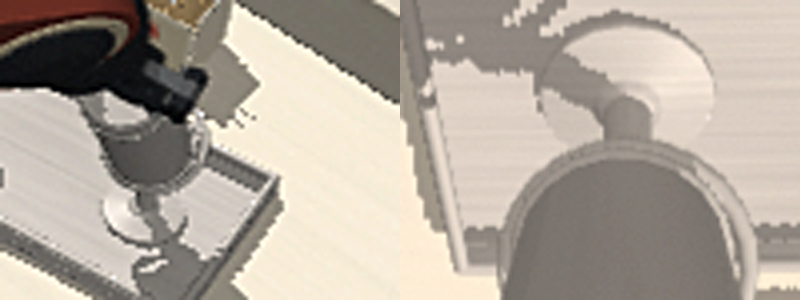

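```bash
python3 - <<'E'
from h import *
PX=np.cross(PY,PZ);PX/=np.linalg.norm(PX)
o6=ctrl.get_obs();T=R.from_rotvec
o5=dict(tool_pos=np.array([.6009,-.0987,.2382]),tool_rot=np.array([-1.466,-.587,-.33]))
for nm,o in(("c5",o5),("c6",o6)):
    for h in(0,.008,.016,.024):
        C=ORG["long"]+h*PZ;P=np.array([proj("wrist",C+.038*(np.cos(k)*PX+np.sin(k)*PY),o) for k in np.linspace(0,6.28,200)])
        print(nm,h,"L",P[:,0].min().round(1),"R",P[:,0].max().round(1),"top",P[:,1].min().round(1),"widest row",P[P[:,0].argmax(),1].round(1))
c5=cv2.imread("pics/c5.png",0)[:,400:];c6=cv2.imread("pics/c6.png",0)[:,400:]
print("c5 rows 185,200 L",c5[185,115:150:3],c5[200,115:150:3],"R",c5[185,300:330:3],c5[200,300:330:3]);print("c5 top col 222",c5[85:125:3,222])
for r in(215,230,245,260):print("c6",r,"L",c6[r,84:120:3],"R",c6[r,330:372:3])
print("c6 top",c6[125:165:3,232])
E
```

```text
c5 0 L 255.0 R 318.8 top 140.8 widest row 172.0
c5 0.008 L 254.4 R 319.5 top 141.7 widest row 173.5
c5 0.016 L 253.7 R 320.2 top 142.6 widest row 175.1
c5 0.024 L 253.0 R 321.0 top 143.6 widest row 176.8
c6 0 L 249.3 R 325.5 top 148.2 widest row 185.3
c6 0.008 L 248.4 R 326.5 top 149.6 widest row 187.5
c6 0.016 L 247.4 R 327.5 top 151.0 widest row 189.8
c6 0.024 L 246.4 R 328.6 top 152.5 widest row 192.3
c5 rows 185,200 L [141 143 142 140 128 155 191 171 137 146 129 111] [209 210 213 210 157 135 140 126 105 106 109 109] R [148 123 151 185 201 204 137 141 145 145] [146 194 179 184 204 204 203 214 216 214]
c5 top col 222 [141 142 141 132 139 167 196 209 197 145 137 141 142 148]
c6 215 L [214 215 214 215 215 218 216 191 145 142 148 136] R [159 180 197 203 198 186 173 202 208 208 206 208 210 208]
c6 230 L [136 129 129 128 143 154 139 137 145 139 135 147] R [156 129 154 185 197 203 202 190 139 127 131 135 135 135]
c6 245 L [157 147 142 145 137 131 142 149 152 136 141 119] R [220 184 133 129 161 186 199 208 206 161 144 147 148 148]
c6 260 L [142 143 144 147 139 135 145 153 150 129 111 106] R [159 168 142 127 141 177 195 203 209 176 154 150 150 150]
c6 top [145 146 146 142 133 141 150 145 140 148 154 145 124 124]
```

Emit:
jog_arm(
  moves=[
    [0,0,0,0,0,0],
    [0,0,0,0,0,0],
    [0,0,0,0,0,0],
    [0,0,0,0,0,0],
    [0,0,0,0,0,0],
    [0,0,0,0,0,0],
  ],
  grip=85,
)

```text
t: 13.0
tool_pos: [0.6339, -0.0912, 0.1823]
tool_rot: [-1.466, -0.588, -0.331]
contact_force: [-0.3, -0.1, 0.1]
opening: 0.085
```

```bash
python3 -c "
from h import *
o=st();print(o['tool_pos']);cv2.imwrite('pics/r1.png',ctrl.get_image('wrist')[:,:,::-1])"
```

```text
t 13.0 F tool [-0.2 -0.3 -0. ] M tool [ 0.01 -0.03  0.27] open 85.0
[ 0.63387799 -0.09115368  0.18228477]
```

Emit:
jog_arm(
  moves=[
    [0,-15,0,0,0,0],
    [0,-20,0,0,0,0],
    [0,-25,0,0,0,0],
    [0,0,0,0,0,0],
  ],
)

```text
t: 13.45
tool_pos: [0.6019, -0.0979, 0.2365]
tool_rot: [-1.469, -0.593, -0.336]
contact_force: [-0.7, -0.9, 1.4]
opening: 0.0846
```

Emit:
jog_arm(
  moves=[
    [0,0,0,0,0,0],
    [0,0,0,0,0,0],
    [0,0,0,0,0,0],
    [0,0,0,0,0,0],
    [0,0,0,0,0,0],
    [0,0,0,0,0,0],
    [0,0,0,0,0,0],
    [0,0,0,0,0,0],
  ],
  grip=0,
)

```text
t: 14.25
tool_pos: [0.6008, -0.097, 0.2322]
tool_rot: [-1.466, -0.588, -0.331]
contact_force: [-0.5, 0.5, -0.3]
opening: -0.0002
```

```bash
python3 - <<'E'
from h import *
o=st();print(o['tool_pos'])
im=ctrl.get_image('wrist')[:,:,::-1];cv2.imwrite('pics/r2.png',im)
s=ctrl.get_image('scene')[:,:,::-1];cv2.imwrite('pics/s3.png',s)
# base disc centre predicted: rim at h=.007
B=ORG["long"]+(.007+.142)*PZ;print("base",B,"in tool",1e3*R.from_rotvec(o["tool_rot"]).inv().apply(B-o["tool_pos"]),proj("wrist",B,o))
E
```

```text
t 14.25 F tool [-0.5  0.   0.6] M tool [-0.02 -0.02  0.26] open -0.2
[ 0.60083665 -0.09697167  0.23219303]
base [ 0.61810572 -0.0941227   0.20536948] in tool [-0.46015085 32.02512764 -0.14011355] (np.float64(285.6885318116339), np.float64(225.65574891015922))
```

Emit:
jog_arm(
  moves=[
    [0,8,0,0,0,0],
    [0,8,0,0,0,0],
    [0,4,0,0,0,0],
    [0,0,0,0,0,0],
  ],
)

```text
t: 14.75
tool_pos: [0.6115, -0.0946, 0.2139]
tool_rot: [-1.465, -0.586, -0.329]
contact_force: [-0.3, 0.6, -0.4]
opening: 0.0001
```

```bash
python3 -c "
from h import *
o=st()"
```

```text
t 14.75 F tool [-0.4  0.2  0.7] M tool [-0.03  0.01  0.24] open 0.1
```

Emit:
jog_arm(
  moves=[
    [0,3,0,0,0,0],
    [0,2,0,0,0,0],
    [0,0,0,0,0,0],
  ],
)

```text
t: 15.05
tool_pos: [0.6146, -0.0945, 0.2112]
tool_rot: [-1.466, -0.588, -0.331]
contact_force: [-0.0, -0.1, 0.4]
opening: -0.0
```

```bash
python3 -c "
from h import *
o=st()"
```

```text
t 15.05 F tool [ 0.2 -0.3 -0.1] M tool [ 0.03 -0.05  0.31] open -0.0
```

Emit:
jog_arm(
  moves=[
    [0,2,0,0,0,0],
    [0,2,0,0,0,0],
    [0,0,0,0,0,0],
  ],
)

```text
t: 15.35
tool_pos: [0.6167, -0.0941, 0.2078]
tool_rot: [-1.466, -0.588, -0.331]
contact_force: [-1.3, 1.2, 0.1]
opening: -0.0002
```

```bash
python3 -c "
from h import *
o=st()"
```

```text
t 15.35 F tool [-0.9 -0.7  1.4] M tool [ 0.   -0.02  0.28] open -0.2
```

Emit:
jog_arm(
  moves=[
    [0,2,0,0,0,0],
    [0,2,0,0,0,0],
    [0,0,0,0,0,0],
  ],
)

```text
t: 15.65
tool_pos: [0.6189, -0.0937, 0.2044]
tool_rot: [-1.466, -0.588, -0.331]
contact_force: [-0.4, -0.5, 0.4]
opening: -0.0002
```

```bash
python3 -c "
from h import *
o=st();print((o['tool_pos']-ORG['long'])@PZ)"
```

```text
t 15.65 F tool [-0.2 -0.6 -0.4] M tool [0.01 0.04 0.31] open -0.2
0.14769305833611865
```

Emit:
jog_arm(
  moves=[
    [0,2,0,0,0,0],
    [0,1,0,0,0,0],
    [0,0,0,0,0,0],
  ],
)

```text
t: 15.95
tool_pos: [0.6206, -0.0935, 0.2021]
tool_rot: [-1.466, -0.588, -0.331]
contact_force: [0.0, 0.1, -0.6]
opening: 0.0001
```

```bash
python3 -c "
from h import *
o=st()"
```

```text
t 15.95 F tool [-0.3  0.5  0.1] M tool [ 0.   -0.    0.26] open 0.1
```

Emit:
jog_arm(
  moves=[
    [0,2,0,0,0,0],
    [0,1,0,0,0,0],
    [0,0,0,0,0,0],
  ],
)

```text
t: 16.25
tool_pos: [0.6222, -0.0932, 0.1996]
tool_rot: [-1.466, -0.588, -0.331]
contact_force: [-0.3, -0.4, 0.4]
opening: -0.0001
```

```bash
python3 -c "
from h import *
o=st()"
```

```text
t 16.25 F tool [-0.1 -0.6 -0.4] M tool [-0.06  0.01  0.32] open -0.1
```

Emit:
jog_arm(
  moves=[
    [0,2,0,0,0,0],
    [0,1,0,0,0,0],
    [0,0,0,0,0,0],
  ],
)

```text
t: 16.55
tool_pos: [0.6239, -0.0929, 0.197]
tool_rot: [-1.466, -0.588, -0.331]
contact_force: [-0.3, -0.7, -0.6]
opening: -0.0
```

```bash
python3 -c "
from h import *
o=st();print((o['tool_pos']-ORG['long'])@PZ)"
```

```text
t 16.55 F tool [-0.7  0.2 -0.6] M tool [ 0.   -0.01  0.26] open -0.0
0.13879732612461826
```

```bash
python3 - <<'E'
from h import *
g=lambda n:ctrl.get_image(n)[:,:,::-1]
f=lambda im,x,y,w=140:cv2.convertScaleAbs(cv2.resize(im[y:y+w*3//4,x:x+w],(400,300),interpolation=cv2.INTER_CUBIC),alpha=1.5)
r2=cv2.imread("pics/r2.png");s3=cv2.imread("pics/s3.png")
cv2.imwrite("pics/c7.png",np.vstack([np.hstack([f(r2,160,90,260),f(s3,310,160,120)]),np.hstack([f(g("wrist"),160,110,260),f(g("top"),230,100,140)])]))
E
```

```text
(no output)
```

View pics/c7.png

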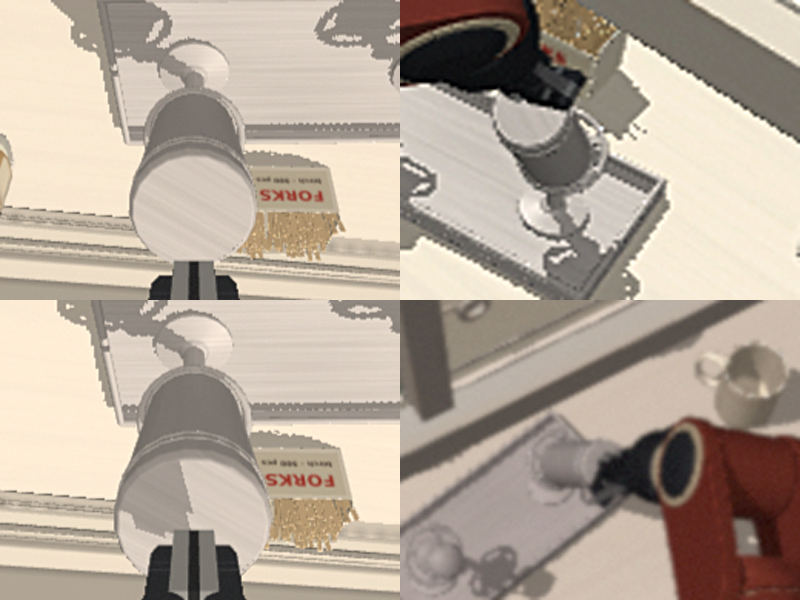

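The beaker is on the long peg with its rim against the seat ring. The closed fingertips (194,530) are over the middle of the base. I'll keep pressing by feel.

Emit:
jog_arm(
  moves=[
    [0,2,0,0,0,0],
    [0,2,0,0,0,0],
    [0,0,0,0,0,0],
  ],
)

```text
t: 16.95
tool_pos: [0.626, -0.0925, 0.1936]
tool_rot: [-1.466, -0.588, -0.331]
contact_force: [0.7, -0.4, -0.1]
opening: 0.0001
```

```bash
python3 -c "
from h import *
o=st()"
```

```text
t 16.95 F tool [ 0.5  0.4 -0.5] M tool [-0.   -0.05  0.35] open 0.1
```

Emit:
jog_arm(
  moves=[
    [0,2,0,0,0,0],
    [0,2,0,0,0,0],
    [0,0,0,0,0,0],
  ],
)

```text
t: 17.25
tool_pos: [0.6283, -0.0921, 0.1903]
tool_rot: [-1.466, -0.588, -0.331]
contact_force: [-0.5, -0.1, 0.2]
opening: 0.0001
```

```bash
python3 -c "
from h import *
o=st();print((o['tool_pos']-ORG['long'])@PZ)"
```

```text
t 17.25 F tool [-0.3 -0.4  0. ] M tool [-0.06 -0.02  0.25] open 0.1
0.13070719499565234
```

Emit:
jog_arm(
  moves=[
    [0,2,0,0,0,0],
    [0,2,0,0,0,0],
    [0,0,0,0,0,0],
  ],
)

```text
t: 17.55
tool_pos: [0.6309, -0.0926, 0.1896]
tool_rot: [-1.468, -0.59, -0.331]
contact_force: [-11.3, -1.4, 9.3]
opening: 0.0001
```

```bash
python3 -c "
from h import *
o=st();print((o['tool_pos']-ORG['long'])@PZ)"
```

```text
t 17.55 F tool [ -4.3 -14.1   0.6] M tool [ 0.04 -0.01  0.98] open 0.1
0.12876255668232853
```

Emit:
jog_arm(
  moves=[
    [0,-10,0,0,0,0],
    [0,-30,0,0,0,0],
    [0,-40,0,0,0,0],
    [0,0,0,0,0,0],
  ],
  grip=85,
)

```text
t: 17.95
tool_pos: [0.5876, -0.1008, 0.261]
tool_rot: [-1.47, -0.596, -0.338]
contact_force: [1.7, -1.0, 1.7]
opening: 0.0583
```

```bash
python3 - <<'E'
from h import *
o=st();plan(np.array([.4545,.3026,.25]),axes([0,0,-1],[-.17,.985,0]),15)
E
```

```text
t 17.95 F tool [ 2.2 -0.5 -1.3] M tool [ 0.01 -0.02  0.26] open 58.3
dist [-133.1  403.4  -11. ] turn [ 0.006 -0.     0.601] local [-57.2 -28.6 420.1]
[-4, -2, 28, 0.0, -0.0, 0.04]
[-4, -2, 28, 0.0, -0.0, 0.04]
[-4, -2, 28, 0.0, -0.0, 0.04]
[-4, -1, 28, 0.0, -0.0, 0.04]
[-4, -1, 28, 0.0, -0.0, 0.04]
[-4, -1, 28, 0.0, -0.0, 0.04]
[-4, -1, 28, 0.0, -0.0, 0.04]
[-4, -1, 28, 0.0, -0.0, 0.04]
[-4, -1, 28, 0.0, -0.0, 0.04]
[-4, 0, 28, 0.0, -0.0, 0.04]
[-4, 0, 28, 0.0, -0.0, 0.04]
[-4, 0, 28, 0.0, -0.0, 0.04]
[-4, 0, 28, 0.0, -0.0, 0.04]
[-4, 0, 28, 0.0, -0.0, 0.04]
[-4, 1, 28, 0.0, -0.0, 0.04]
```

Emit:
jog_arm(
  moves=[
    [-4,-2,28,0,0,0.04],
    [-4,-2,28,0,0,0.04],
    [-4,-2,28,0,0,0.04],
    [-4,-1,28,0,0,0.04],
    [-4,-1,28,0,0,0.04],
    [-4,-1,28,0,0,0.04],
    [-4,-1,28,0,0,0.04],
    [-4,-1,28,0,0,0.04],
    [-4,-1,28,0,0,0.04],
    [-4,0,28,0,0,0.04],
    [-4,0,28,0,0,0.04],
    [-4,0,28,0,0,0.04],
  ],
)

```text
t: 19.15
tool_pos: [0.48, 0.2246, 0.247]
tool_rot: [-1.555, -0.22, 0.047]
contact_force: [0.5, 0.2, -0.6]
opening: 0.0852
```

Emit:
jog_arm(
  moves=[
    [-4,0,28,0,0,0.04],
    [-4,0,28,0,0,0.04],
    [-4,1,28,0,0,0.04],
    [0,0,0,0,0,0],
    [0,0,0,0,0,0],
  ],
)

```text
t: 19.65
tool_pos: [0.4544, 0.3042, 0.2448]
tool_rot: [-1.567, -0.128, 0.141]
contact_force: [0.6, -0.3, 0.6]
opening: 0.0849
```

```bash
python3 - <<'E'
from h import *
o=st();print(o["tool_pos"],o["q"].round(2))
im=ctrl.get_image("wrist");cv2.imwrite("pics/w5.png",im[:,:,::-1])
u,v=proj("wrist",[.4545,.3026,.112],o);print(u,v,im[int(v),int(u)])
g=cv2.medianBlur(cv2.cvtColor(im,cv2.COLOR_RGB2GRAY),3)
c=cv2.HoughCircles(g,cv2.HOUGH_GRADIENT,1,8,param1=80,param2=12,minRadius=21,maxRadius=34)[0]
for k in c:
    if np.hypot(k[0]-u,k[1]-v)<25: print(k,onz("wrist",k[0],k[1],.112,o))
hs=cv2.cvtColor(im,cv2.COLOR_RGB2HSV);m=((hs[:,:,1]<30)&(hs[:,:,2]>105)).astype(np.uint8)
print("row",im[int(v),int(u)-40:int(u)+41:4].mean(1).astype(int),"col",im[int(v)-40:int(v)+41:4,int(u)].mean(1).astype(int))
plan(np.array([.4545,.3026,.062]),axes([0,0,-1],[-.17,.985,0]),1)
E
```

```text
t 19.65 F tool [ 0.5 -0.6 -0.4] M tool [-0.01  0.02  0.  ] open 84.9
[0.45444117 0.30417615 0.24481858] [ 0.45 -0.15  1.73  0.    1.57 -1.29]
284.31227139811983 190.33452803950223 [137 129 121]
[288.5 188.5  28.8] [0.45182397 0.30653926 0.112     ]
[287.5 171.5  21.6] [0.43446085 0.30242872 0.112     ]
[281.5 192.5  32.3] [0.45729243 0.30011375 0.112     ]
row [142 141 141 140 143 130 127 127 128 129 129 126 128 129 128 127 130 129
  96  96  94] col [ 82  64  63  73 105 127 125 126 126 126 129 129 127 128 129 129 126 143
 141 142 144]
dist [-1.000e-01 -1.100e+00 -1.831e+02] turn [-0.    -0.    -0.008] local [  1.2 183.1  -1.1]
[1, 183, -1, -0.0, -0.0, -0.008]
```

Emit:
jog_arm(
  moves=[
    [-1,30,1,0,0,-0.008],
    [0,40,0,0,0,0],
    [0,40,0,0,0,0],
    [0,30,0,0,0,0],
    [0,25,0,0,0,0],
    [0,18,0,0,0,0],
    [0,0,0,0,0,0],
    [0,0,0,0,0,0],
  ],
)

```text
t: 20.5
tool_pos: [0.4536, 0.3042, 0.063]
tool_rot: [-1.566, -0.134, 0.132]
contact_force: [-0.5, 0.5, -0.6]
opening: 0.0851
```

```bash
python3 -c "
from h import *
o=st();print(o['tool_pos'],R.from_rotvec(o['tool_rot']).as_matrix().round(3))"
```

```text
t 20.5 F tool [-0.4  0.6  0.6] M tool [0.   0.03 0.05] open 85.1
[0.45360928 0.30424784 0.06300519] [[ 0.986  0.001 -0.168]
 [ 0.168  0.001  0.986]
 [ 0.001 -1.     0.001]]
```

Emit:
jog_arm(
  moves=[
    [0,0,0,0,0,0],
    [0,0,0,0,0,0],
    [0,0,0,0,0,0],
    [0,0,0,0,0,0],
    [0,0,0,0,0,0],
    [0,0,0,0,0,0],
    [0,0,0,0,0,0],
    [0,0,0,0,0,0],
  ],
  grip=45,
  grip_force=60,
)

```text
t: 21.3
tool_pos: [0.4551, 0.3057, 0.0654]
tool_rot: [-1.565, -0.138, 0.13]
contact_force: [-0.4, -0.2, 4.3]
opening: 0.0552
```

```bash
python3 -c "
from h import *
o=st();print(o['tool_pos'],R.from_rotvec(o['tool_rot']).as_matrix().round(3))"
```

```text
t 21.3 F tool [-0.4 -4.3 -0.1] M tool [-0.21  0.03  0.1 ] open 55.2
[0.45506181 0.30571018 0.06542046] [[ 0.985  0.004 -0.17 ]
 [ 0.17   0.002  0.985]
 [ 0.005 -1.     0.001]]
```

Emit:
jog_arm(
  moves=[
    [0,-5,0,0,0,0],
    [0,-30,0,0,0,0],
    [0,-45,0,0,0,0],
    [0,-45,0,0,0,0],
    [0,-45,0,0,0,0],
    [0,0,0,0,0,0],
  ],
)

```text
t: 21.9
tool_pos: [0.4568, 0.3067, 0.2421]
tool_rot: [-1.56, -0.145, 0.122]
contact_force: [0.8, -0.2, -0.7]
opening: 0.0551
```

```bash
cat >> h.py <<'E'
ORG["short"]=np.array([.6635,.1178,.0798]);BS=np.array([-.0018,-.0466,0]);AS=np.array([-.005,1,-.001])
E
python3 - <<'E'
from h import *
o=st();im=ctrl.get_image("wrist");cv2.imwrite("pics/w6.png",im[:,:,::-1])
p,Rt=goal("short",.096+.03,BS,AS,.112);print(p);plan(p,Rt,10)
E
```

```text
t 21.9 F tool [ 0.7  0.7 -0.3] M tool [ 0.01  0.01 -0.05] open 55.1
[0.5624443  0.1003917  0.24143684]
dist [ 107.1 -205.5    3.5] turn [-0.002 -0.002 -0.572] local [  70.7   -3.6 -220.7]
[7, 0, -22, -0.0, -0.0, -0.057]
[7, 0, -22, -0.0, -0.0, -0.057]
[7, 0, -22, -0.0, -0.0, -0.057]
[7, 1, -22, -0.0, -0.0, -0.057]
[7, 1, -22, -0.0, -0.0, -0.057]
[7, 2, -22, -0.0, -0.0, -0.057]
[7, 2, -22, -0.0, -0.0, -0.057]
[7, 2, -22, -0.0, -0.0, -0.057]
[6, 3, -22, -0.0, -0.0, -0.057]
[6, 3, -22, -0.0, -0.0, -0.057]
```

Emit:
jog_arm(
  moves=[
    [7,0,-22,0,0,-0.057],
    [7,0,-22,0,0,-0.057],
    [7,0,-22,0,0,-0.057],
    [7,1,-22,0,0,-0.057],
    [7,1,-22,0,0,-0.057],
    [7,2,-22,0,0,-0.057],
    [7,2,-22,0,0,-0.057],
    [7,2,-22,0,0,-0.057],
    [6,3,-22,0,0,-0.057],
    [6,3,-22,0,0,-0.057],
    [0,0,0,0,0,0],
    [0,0,0,0,0,0],
  ],
)

```text
t: 23.15
tool_pos: [0.5587, 0.0996, 0.2339]
tool_rot: [-1.472, -0.568, -0.312]
contact_force: [-0.1, 0.3, -1.9]
opening: 0.0552
```

```bash
python3 - <<'E'
from h import *
o=st();im=ctrl.get_image("wrist");cv2.imwrite("pics/w7.png",im[:,:,::-1])
p,Rt=goal("short",.096+.03,BS,AS,.112);plan(p,Rt,1)
# expected disc/rim in wrist view, and profile of the base disc / the side walls
T=R.from_rotvec(o["tool_rot"])
for n,h,r in(("base",0,.029),("rim",.112,.030)):
    P=np.array([proj("wrist",o["tool_pos"]+T.apply(BS+AS*h+r*np.array([np.cos(k),0,np.sin(k)])),o) for k in np.linspace(0,6.28,100)]);print(n,P.min(0).round(1),P.max(0).round(1))
g=cv2.cvtColor(im,cv2.COLOR_RGB2GRAY)
print("col286 from 120",g[120:360:4,286])
for r in(190,200,210):print("row",r,g[r,220:356:4])
E
```

```text
t 23.15 F tool [-1.1  1.6  0.3] M tool [ 0.01 -0.04  0.39] open 55.2
dist [3.4 0.2 6.7] turn [ 0.    -0.001 -0.013] local [ 6.4 -3.8 -0.4]
[6, -4, 0, 0.0, -0.001, -0.013]
base [225.7 228.2] [346.5 333.1]
rim [249.3 172.5] [322.1 241.6]
col286 from 120 [150  93 152 150 150 138 111 101 101 122  99  88  88  84 108  81  83  81
  81  82  82  82  83  83  99  91  84  84  97 103 112 126 145 144 143 141
 141 140 138 141 142 144 144 145 144 144 144 144 144 144 143 144 143 101
  60 225 145 115 114 116]
row 190 [150 150 151 151 155 154 151 155 113 107  75  79  80  81  81  82  82  82
  80  81  81  82  78  79 116 152 165 164 169 167 167 168 168 167]
row 200 [106 105 106 104 132 155 168 169  96  78  79  80  80  81  82  82  83  81
  81  81  83  81  79  79  79  79 138 166 165 165 166 165 165 166]
row 210 [116 116 116 116 116 116 116 118  76  78  80  79  81  82  83  81  83  82
  82  83  83  81  82  78  77  78  90 168 126 107 106 109 108 108]
```

Emit:
jog_arm(
  moves=[
    [5,0,-1,0,0,-0.013],
    [0,0,0,0,0,0],
    [0,8,0,0,0,0],
    [0,8,0,0,0,0],
    [0,6,0,0,0,0],
    [0,6,0,0,0,0],
    [0,0,0,0,0,0],
  ],
)

```text
t: 23.9
tool_pos: [0.5789, 0.1024, 0.2136]
tool_rot: [-1.469, -0.579, -0.322]
contact_force: [-0.4, 1.2, -1.0]
opening: 0.0551
```

```bash
python3 -c "
from h import *
o=st();p,Rt=goal('short',.094,BS,AS,.112);plan(p,Rt,1)"
```

```text
t 23.9 F tool [-0.7  0.7  1.2] M tool [-0.03  0.03  0.45] open 55.1
dist [0.7 1.  1. ] turn [ 0.    -0.001 -0.   ] local [ 1.3 -0.4  0.9]
[1, 0, 1, 0.0, -0.001, -0.0]
```

Emit:
jog_arm(
  moves=[
    [0,4,0,0,0,0],
    [0,4,0,0,0,0],
    [0,4,0,0,0,0],
    [0,0,0,0,0,0],
  ],
)

```text
t: 24.3
tool_pos: [0.5857, 0.1034, 0.2047]
tool_rot: [-1.469, -0.58, -0.323]
contact_force: [-0.7, 0.0, -1.1]
opening: 0.0551
```

```bash
python3 -c "
from h import *
o=st();p,Rt=goal('short',.082,BS,AS,.112);plan(p,Rt,1)"
```

```text
t 24.3 F tool [-1.2  0.5  0.2] M tool [-0.04 -0.02  0.48] open 55.1
dist [ 0.4  1.1 -0.1] turn [ 0.001 -0.001  0.001] local [0.4 0.4 1. ]
[0, 0, 1, 0.001, -0.001, 0.001]
```

Emit:
jog_arm(
  moves=[
    [0,4,0,0,0,0],
    [0,4,0,0,0,0],
    [0,4,0,0,0,0],
    [0,0,0,0,0,0],
  ],
)

```text
t: 24.7
tool_pos: [0.5921, 0.1046, 0.1944]
tool_rot: [-1.469, -0.58, -0.323]
contact_force: [0.4, -0.2, -0.7]
opening: 0.0552
```

```bash
python3 -c "
from h import *
o=st();p,Rt=goal('short',.070,BS,AS,.112);plan(p,Rt,1)
im=ctrl.get_image('scene');cv2.imwrite('pics/s7.png',im[:,:,::-1])"
```

```text
t 24.7 F tool [-0.1  0.8 -0.3] M tool [-0.   -0.02  0.37] open 55.2
dist [0.4 1.  0.1] turn [ 0.    -0.001  0.001] local [0.5 0.3 0.9]
[1, 0, 1, 0.0, -0.001, 0.001]
```

Emit:
jog_arm(
  moves=[
    [0,4,0,0,0,0],
    [0,4,0,0,0,0],
    [0,4,0,0,0,0],
    [0,4,0,0,0,0],
    [0,0,0,0,0,0],
  ],
)

```text
t: 25.25
tool_pos: [0.6007, 0.1061, 0.1809]
tool_rot: [-1.469, -0.58, -0.323]
contact_force: [-0.6, -0.1, -2.3]
opening: 0.055
```

```bash
python3 -c "
from h import *
o=st();p,Rt=goal('short',.054,BS,AS,.112);plan(p,Rt,1)"
```

```text
t 25.25 F tool [-1.8  1.6 -0. ] M tool [ 0.06 -0.    0.57] open 55.0
dist [0.4 1.  0.2] turn [ 0.    -0.001  0.001] local [0.6 0.2 0.9]
[1, 0, 1, 0.0, -0.001, 0.001]
```

Emit:
jog_arm(
  moves=[
    [0,4,0,0,0,0],
    [0,4,0,0,0,0],
    [0,4,0,0,0,0],
    [0,0,0,0,0,0],
  ],
)

```text
t: 25.65
tool_pos: [0.6072, 0.1072, 0.1709]
tool_rot: [-1.469, -0.58, -0.323]
contact_force: [-1.2, -0.4, -0.8]
opening: 0.0553
```

```bash
python3 -c "
from h import *
o=st();p,Rt=goal('short',.042,BS,AS,.112);plan(p,Rt,1)"
```

```text
t 25.65 F tool [-1.5 -0.  -0.2] M tool [ 0.04 -0.02  0.7 ] open 55.3
dist [0.4 1.  0.1] turn [ 0.    -0.001  0.001] local [0.5 0.2 0.9]
[1, 0, 1, 0.0, -0.001, 0.001]
```

Emit:
jog_arm(
  moves=[
    [0,3,0,0,0,0],
    [0,3,0,0,0,0],
    [0,0,0,0,0,0],
  ],
)

```text
t: 25.95
tool_pos: [0.6106, 0.1078, 0.1664]
tool_rot: [-1.468, -0.58, -0.323]
contact_force: [-1.5, 0.7, -1.7]
opening: 0.0553
```

```bash
python3 -c "
from h import *
o=st();p,Rt=goal('short',.036,BS,AS,.112);plan(p,Rt,1)"
```

```text
t 25.95 F tool [-2.1  0.7  0.9] M tool [-0.01  0.02  0.63] open 55.3
dist [ 0.2  1.  -0.4] turn [ 0.001 -0.001  0.001] local [0.1 0.5 0.9]
[0, 1, 1, 0.001, -0.001, 0.001]
```

Emit:
jog_arm(
  moves=[
    [0,2,0,0,0,0],
    [0,2,0,0,0,0],
    [0,0,0,0,0,0],
  ],
)

```text
t: 26.25
tool_pos: [0.6129, 0.1081, 0.1634]
tool_rot: [-1.468, -0.581, -0.324]
contact_force: [-1.7, -0.1, -0.7]
opening: 0.055
```

```bash
python3 -c "
from h import *
o=st()"
```

```text
t 26.25 F tool [-1.8 -0.3  0.2] M tool [-0.04  0.02  0.67] open 55.0
```

Emit:
jog_arm(
  moves=[
    [0,2,0,0,0,0],
    [0,1,0,0,0,0],
    [0,0,0,0,0,0],
  ],
)

```text
t: 26.55
tool_pos: [0.6145, 0.1084, 0.1611]
tool_rot: [-1.468, -0.581, -0.324]
contact_force: [-1.8, 0.4, -0.5]
opening: 0.0551
```

```bash
python3 -c "
from h import *
o=st()"
```

```text
t 26.55 F tool [-1.7 -0.5  0.7] M tool [0.01 0.04 0.76] open 55.1
```

Emit:
jog_arm(
  moves=[
    [0,2,0,0,0,0],
    [0,1,0,0,0,0],
    [0,0,0,0,0,0],
  ],
)

```text
t: 26.85
tool_pos: [0.6161, 0.1087, 0.1586]
tool_rot: [-1.468, -0.581, -0.324]
contact_force: [-1.6, -1.4, -0.3]
opening: 0.0554
```

```bash
python3 -c "
from h import *
o=st();p,Rt=goal('short',.026,BS,AS,.112);plan(p,Rt,1)"
```

```text
t 26.85 F tool [-1.7 -0.7 -1.1] M tool [ 0.06 -0.    0.74] open 55.4
dist [-0.  1. -1.] turn [ 0.001 -0.001  0.002] local [-0.4  0.9  1. ]
[0, 1, 1, 0.001, -0.001, 0.002]
```

Emit:
jog_arm(
  moves=[
    [0,2,0,0,0,0],
    [0,1,0,0,0,0],
    [0,0,0,0,0,0],
  ],
)

```text
t: 27.15
tool_pos: [0.6186, 0.1091, 0.1586]
tool_rot: [-1.468, -0.583, -0.325]
contact_force: [-11.5, -0.9, 9.2]
opening: 0.055
```

```bash
python3 -c "
from h import *
o=st()"
```

```text
t 27.15 F tool [ -4.5 -14.    1.1] M tool [0.14 0.01 1.21] open 55.0
```

Emit:
jog_arm(
  moves=[
    [0,2,0,0,0,0],
    [0,1,0,0,0,0],
    [0,0,0,0,0,0],
  ],
)

```text
t: 27.45
tool_pos: [0.6214, 0.1094, 0.1593]
tool_rot: [-1.468, -0.587, -0.328]
contact_force: [-20.2, -2.6, 18.8]
opening: 0.0552
```

```bash
python3 -c "
from h import *
o=st()"
```

```text
t 27.45 F tool [ -6.5 -27.    0.9] M tool [ 0.19 -0.02  1.42] open 55.2
```

Emit:
jog_arm(
  moves=[
    [0,2,0,0,0,0],
    [0,1,0,0,0,0],
    [0,0,0,0,0,0],
  ],
)

```text
t: 27.75
tool_pos: [0.6247, 0.1098, 0.1603]
tool_rot: [-1.467, -0.591, -0.332]
contact_force: [-25.5, -3.4, 27.7]
opening: 0.0553
```

```bash
python3 -c "
from h import *
o=st();p,Rt=goal('short',.017,BS,AS,.112);plan(p,Rt,1)"
```

```text
t 27.75 F tool [ -5.8 -37.4   0.9] M tool [0.18 0.05 1.41] open 55.3
dist [ -3.7   0.7 -10.3] turn [0.002 0.001 0.013] local [-8.7  6.5  1.4]
[-9, 6, 1, 0.002, 0.001, 0.013]
```

Emit:
jog_arm(
  moves=[
    [-1,-3,1,0,0,0],
    [-1,-3,0,0,0,0],
    [0,0,0,0,0,0],
  ],
)

```text
t: 28.05
tool_pos: [0.6172, 0.1092, 0.158]
tool_rot: [-1.469, -0.585, -0.327]
contact_force: [-6.8, -3.1, 6.6]
opening: 0.0549
```

```bash
python3 -c "
from h import *
o=st();print((o['tool_pos']-ORG['short'])@PZ)"
```

```text
t 28.05 F tool [-2.3 -9.5 -1.9] M tool [-0.43  0.02  0.86] open 54.9
0.09120143517847723
```

Emit:
jog_arm(
  moves=[
    [0,0,0,0,0,0],
    [0,0,0,0,0,0],
    [0,0,0,0,0,0],
    [0,0,0,0,0,0],
    [0,0,0,0,0,0],
    [0,0,0,0,0,0],
  ],
  grip=85,
)

```text
t: 28.65
tool_pos: [0.616, 0.1097, 0.155]
tool_rot: [-1.468, -0.581, -0.324]
contact_force: [-0.7, 0.3, 0.8]
opening: 0.0849
```

Emit:
jog_arm(
  moves=[
    [0,-15,0,0,0,0],
    [0,-25,0,0,0,0],
    [0,-25,0,0,0,0],
    [0,0,0,0,0,0],
  ],
)

```text
t: 29.05
tool_pos: [0.5821, 0.1035, 0.214]
tool_rot: [-1.468, -0.587, -0.33]
contact_force: [1.0, 0.4, -0.7]
opening: 0.0846
```

Emit:
jog_arm(
  moves=[
    [0,0,0,0,0,0],
    [0,0,0,0,0,0],
    [0,0,0,0,0,0],
    [0,0,0,0,0,0],
    [0,0,0,0,0,0],
    [0,0,0,0,0,0],
    [0,0,0,0,0,0],
    [0,0,0,0,0,0],
  ],
  grip=0,
)

```text
t: 29.85
tool_pos: [0.5808, 0.1036, 0.2094]
tool_rot: [-1.468, -0.581, -0.324]
contact_force: [0.3, 0.2, -0.4]
opening: 0.0002
```

```bash
python3 - <<'E'
from h import *
o=st();im=ctrl.get_image("wrist");cv2.imwrite("pics/w8.png",im[:,:,::-1])
T=R.from_rotvec(o["tool_rot"]).inv()
for h in(.01,.02):
    B=ORG["short"]+(h+.112)*PZ;u,v=proj("wrist",B,o);print(h,"base in tool mm",(1e3*T.apply(B-o["tool_pos"])).round(1),u,v)
g=cv2.cvtColor(im,cv2.COLOR_RGB2GRAY);u,v=int(u),int(v)
print("row",u-60,g[v,u-60:u+61:4]);print("col",v-100,g[v-100:v+60:4,u])
c=cv2.HoughCircles(cv2.medianBlur(g,3),cv2.HOUGH_GRADIENT,1,8,param1=80,param2=12,minRadius=30,maxRadius=60)
for k in c[0]:
    if np.hypot(k[0]-u,k[1]-v)<25:print(k)
E
```

```text
t 29.85 F tool [0.  0.5 0.2] M tool [-0.03  0.03  0.28] open 0.2
0.01 base in tool mm [-0.4 32.4 -0.1] 285.8061629421335 225.5381002922429
0.02 base in tool mm [-0.3 22.4 -0.1] 285.829434818594 231.00761236284512
row 225 [115 116 115 115 116  85 145 140 140 138 140 138 144 138 143 140 141 142
 143 141 141 140 144 142 141 146 163 163 162 163 162]
col 131 [145 134 123  96  98 102 105  81  83  82  80  81  97  80 100 129 143 145
 143 143 140 139 138 137 139 140 142 142 143 142 141 140 102  24  24  24
  22  23  23  25]
[285.5 221.5  42.7]
[285.5 242.5  56.1]
[286.5 234.5  43.8]
[275.5 245.5  58.3]
[269.5 225.5  58.3]
[293.5 243.5  55. ]
[273.5 217.5  52.7]
[292.5 226.5  46.2]
[293.5 210.5  55. ]
[300.5 229.5  59.4]
[277.5 225.5  45. ]
[272.5 233.5  53.9]
[293.5 218.5  49.5]
[284.5 212.5  35.2]
```

Emit:
jog_arm(
  moves=[
    [0,10,0,0,0,0],
    [0,10,0,0,0,0],
    [0,5,0,0,0,0],
    [0,0,0,0,0,0],
  ],
)

```text
t: 30.3
tool_pos: [0.5938, 0.106, 0.1863]
tool_rot: [-1.469, -0.579, -0.322]
contact_force: [0.5, 0.3, -0.3]
opening: 0.0002
```

```bash
python3 - <<'E'
from h import *
o=st();print((o['tool_pos']-ORG['short'])@PZ)
g=cv2.imread("pics/r2.png",0)
for r in(215,222,229):
    d=np.diff(cv2.GaussianBlur(g,(3,3),0)[r].astype(int));print(r,[(i,int(d[i])) for i in range(225,345) if abs(d[i])>7])
g=cv2.imread("pics/w8.png",0)
for r in(215,222,229,236):
    d=np.diff(cv2.GaussianBlur(g,(3,3),0)[r].astype(int));print(r,[(i,int(d[i])) for i in range(225,345) if abs(d[i])>7])
E
```

```text
t 30.3 F tool [0.3 0.6 0.2] M tool [ 0.   -0.04  0.29] open 0.2
0.12785148935600266
215 [(242, -8), (243, -27), (244, -29), (245, -10), (246, 8), (247, 16), (248, 17), (249, 8), (322, -8), (327, -8), (328, -20), (329, -13), (331, 10), (334, 8), (337, -12), (343, 16)]
222 [(242, -15), (243, -36), (244, -15), (245, 17), (246, 21), (247, 8), (325, -8)]
229 [(232, 15), (242, -19), (243, -30), (244, -9), (245, 19), (246, 19), (324, -10), (325, -16), (326, -11), (330, 11), (333, -11)]
215 [(228, -11), (229, -12), (232, 8), (244, 8), (245, 8), (246, 12), (247, 19), (248, 16), (322, -8), (323, -10), (324, -8), (326, 20), (327, 16), (335, -19), (336, -26), (337, -12)]
222 [(226, -8), (227, -11), (233, 11), (234, 10), (239, -11), (240, -10), (244, 9), (245, 19), (246, 17), (247, 8), (327, 17), (328, 8), (336, -15), (337, -27), (338, -16)]
229 [(227, -8), (232, 8), (235, -9), (236, -8), (241, 10), (243, -9), (245, 21), (246, 18), (327, 15), (328, 8)]
236 [(243, -13), (244, -16), (246, 21), (247, 18), (325, 10)]
```

Emit:
jog_arm(
  moves=[
    [0,4,0,0,0,0],
    [0,0,0,0,0,0],
  ],
)

```text
t: 30.5
tool_pos: [0.5965, 0.1063, 0.1847]
tool_rot: [-1.468, -0.581, -0.324]
contact_force: [0.2, 0.5, 0.3]
opening: 0.0005
```

```bash
python3 -c "
from h import *
o=st();print((o['tool_pos']-ORG['short'])@PZ)"
```

```text
t 30.5 F tool [ 0.4 -0.1  0.5] M tool [ 0.01 -0.    0.19] open 0.5
0.12501162618299602
```

Emit:
jog_arm(
  moves=[
    [0,6,0,0,0,0],
    [0,6,0,0,0,0],
    [0,4,0,0,0,0],
    [0,0,0,0,0,0],
  ],
)

```text
t: 30.9
tool_pos: [0.6049, 0.1078, 0.1706]
tool_rot: [-1.469, -0.58, -0.323]
contact_force: [0.3, -0.1, 0.3]
opening: -0.0
```

```bash
python3 -c "
from h import *
o=st();print((o['tool_pos']-ORG['short'])@PZ)"
```

```text
t 30.9 F tool [ 0.4 -0.1 -0.2] M tool [-0.02 -0.02  0.28] open -0.0
0.10854874835494956
```

Emit:
jog_arm(
  moves=[
    [0,2,0,0,0,0],
    [0,0,0,0,0,0],
  ],
)

```text
t: 31.1
tool_pos: [0.6063, 0.108, 0.1701]
tool_rot: [-1.468, -0.581, -0.324]
contact_force: [1.1, 0.2, -0.5]
opening: -0.0002
```

```bash
python3 -c "
from h import *
o=st();print((o['tool_pos']-ORG['short'])@PZ)"
```

```text
t 31.1 F tool [ 0.7  1.1 -0. ] M tool [-0.05 -0.02  0.28] open -0.2
0.10733166038684976
```

Emit:
jog_arm(
  moves=[
    [0,2,0,0,0,0],
    [0,0,0,0,0,0],
  ],
)

```text
t: 31.3
tool_pos: [0.6074, 0.1082, 0.1685]
tool_rot: [-1.468, -0.581, -0.324]
contact_force: [-0.7, -0.0, -0.0]
opening: -0.0001
```

```bash
python3 -c "
from h import *
o=st();print((o['tool_pos']-ORG['short'])@PZ)"
```

```text
t 31.3 F tool [-0.6 -0.4  0.1] M tool [0.02 0.06 0.25] open -0.1
0.10538923412770441
```

Emit:
jog_arm(
  moves=[
    [0,2,0,0,0,0],
    [0,0,0,0,0,0],
  ],
)

```text
t: 31.5
tool_pos: [0.6084, 0.1085, 0.1675]
tool_rot: [-1.468, -0.581, -0.324]
contact_force: [-7.6, -0.9, 4.7]
opening: -0.0002
```

```bash
python3 -c "
from h import *
o=st();print((o['tool_pos']-ORG['short'])@PZ)"
```

```text
t 31.5 F tool [-3.8 -8.1  0.4] M tool [0.12 0.01 0.8 ] open -0.2
0.10402905983846052
```

Emit:
jog_arm(
  moves=[
    [0,2,0,0,0,0],
    [0,0,0,0,0,0],
  ],
)

```text
t: 31.7
tool_pos: [0.6099, 0.1089, 0.1677]
tool_rot: [-1.468, -0.583, -0.325]
contact_force: [-13.0, -0.4, 12.6]
opening: -0.0002
```

```bash
python3 -c "
from h import *
o=st();print((o['tool_pos']-ORG['short'])@PZ)"
```

```text
t 31.7 F tool [ -3.8 -17.6   1.8] M tool [0.24 0.04 1.12] open -0.2
0.10328085772718451
```

Emit:
jog_arm(
  moves=[
    [0,2,0,0,0,0],
    [0,0,0,0,0,0],
  ],
)

```text
t: 31.9
tool_pos: [0.6117, 0.1092, 0.168]
tool_rot: [-1.467, -0.585, -0.326]
contact_force: [-18.2, -0.8, 19.8]
opening: 0.0
```

```bash
python3 -c "
from h import *
o=st();print((o['tool_pos']-ORG['short'])@PZ)"
```

```text
t 31.9 F tool [ -4.  -26.4   2.4] M tool [ 0.34 -0.    1.27] open 0.0
0.1025966842860508
```

Emit:
jog_arm(
  moves=[
    [0,-10,0,0,0,0],
    [0,-30,0,0,0,0],
    [0,-40,0,0,0,0],
    [0,-40,0,0,0,0],
    [-30,-30,0,0,0,0],
    [-40,-30,0,0,0,0],
    [-40,-20,0,0,0,0],
    [-40,0,0,0,0,0],
    [0,0,0,0,0,0],
  ],
)

```text
t: 32.8
tool_pos: [0.4211, 0.0768, 0.2475]
tool_rot: [-1.476, -0.555, -0.298]
contact_force: [0.1, -0.8, -0.7]
opening: -0.0002
```

```bash
python3 - <<'E'
from h import *
o=st();print(o["tool_pos"])
a=cv2.imread("pics/scene0.png",0);b=cv2.cvtColor(ctrl.get_image("scene"),cv2.COLOR_RGB2GRAY);w=ctrl.get_image("wrist");cv2.imwrite("pics/fs.png",b);cv2.imwrite("pics/fw.png",w[:,:,::-1])
PX=np.cross(PY,PZ)
for n in ORG:
    for h in(.0,.008,.016,.024):
        P=np.array([proj("scene",ORG[n]+h*PZ+.038*(np.cos(k)*PX+np.sin(k)*PY)) for k in np.linspace(0,6.28,200)]);i=P[:,0].argmax();j=P[:,1].argmax();print(n,h,"right",P[i].round(1),"bottom",P[j].round(1))
for n,rows,c0,col,r0 in(("long",(200,204,208),355,(354,358,362),204),("short",(170,174,178),296,(293,297,301),174)):
    for r in rows:print(n,"row",r,c0,a[r,c0:c0+24],b[r,c0:c0+24])
    for c in col:print(n,"col",c,r0,a[r0:r0+22,c],b[r0:r0+22,c])
E
```

```text
t 32.8 F tool [-0.4  0.5 -0.8] M tool [0.02 0.03 0.27] open -0.2
[0.4211228  0.076825   0.24753793]
long 0.0 right [372.9 205.8] bottom [358.8 219.4]
long 0.008 right [372.6 205.2] bottom [358.4 218.9]
long 0.016 right [372.2 204.5] bottom [357.9 218.3]
long 0.024 right [371.8 203.9] bottom [357.5 217.7]
short 0.0 right [312.1 175. ] bottom [298.6 188.3]
short 0.008 right [311.4 174.2] bottom [297.8 187.6]
short 0.016 right [310.7 173.4] bottom [297.1 186.9]
short 0.024 right [310.  172.6] bottom [296.3 186.1]
long row 200 355 [ 80  77  65  59  59  65 111 105 102  98  99 119  96  99  99 100 108 140
 128  62  64  82 141 124] [114  95  66  52  63  55  56  55  54  47  51  95 148 130 108 114 134 159
 147  73  77  94 160 143]
long row 204 355 [ 38  37  41  42  56 100  93  93  93  94  97  38  58  89 115 104  88 107
 133 130 127 131 129 130] [ 76  67  58  54  55  53  55  56  56  54  52  51  65  93 130 102 114 112
 153 148 145 147 146 146]
long row 208 355 [ 84  62  66  71  71  76  96  95  90  63  43  56  56  61  91  91  63  48
  46  44  56  83 111 122] [ 52  52  54  54  53  55  56  54  55  
[... 1159 characters left out ...]
] [ 55  55  55  54  54  55  55  55  65  57  66  78 123  80  90  70  51  43
  58  89 122 148 129 154]
short col 293 174 [ 57  51  92  85 116  70  50 116 120 119  71  55  84 117 113 110 115 122
 127 132 132 130] [ 54  53  54  54  53  52  52  49  50  49  52  67  67 138 130 128 131 139
 145 152 150 150]
short col 297 174 [ 43  67  69  69  68  68  71  43  70  64  23  66  51  44  45  45  44  45
  80  75  92 117] [ 56  55  54  57  55  54  55  54  53  51  72  48  80  44  52  53  53  53
  92  86 107 134]
short col 301 174 [ 92  92  95  98 101  34  45  47  31  95  92  47  60  57  69  69  70  41
  60  62  66  64] [ 56  53  55  55  55  55  53  54  78  82  79  74 108  67  77  79  80  50
  71  72  75  74]
```

```bash
python3 -c "
from station import ctrl
print(ctrl.finish_job())"
```

```text
the job is handed in; nothing more can be done
None
```

The tall beaker hangs on the long peg and the short one on the short peg, tall one first. I handed the job in at about 33 s with the arm clear of everything; I never moved to or gripped the mug, tin or tub.

**Seating:** I gripped each beaker by its base and slid it down the peg axis past the clip until it met a firm stop. After letting go I pressed each base with closed fingers. Both met firm resistance at once with no soft travel, reaching 14 N on the tall one and 26 N on the short one.

**What the last checks showed:**
- **Forces:** I overshot the stop by a few mm on both insertions, to about 37 N at the wrist, then eased back to about 10 N before opening the fingers. That is more than "firmly without forcing".
- **Seat travel:** Image measurements suggest both seats moved down, by about 8–9 mm on the long peg in the wrist view and about the expected 0.7 px in the scene view on the short peg. The scene view of the long peg was too coarse to tell.
- **Rim height:** The arm position puts the rims about 17–20 mm above the peg origins. The ring size in the wrist pictures reads about 10 mm lower. I took that as a constant offset, because it was the same before and after pressing.
- **Fingertips:** The closed fingertips met the base some 29 mm later than the reported tool point suggested. This did not affect the contact itself.
- **Not seen:** I had used up my 12 pictures before hanging the short beaker. I did not look at its final seating or take a last picture of either seat; those checks rest on touch and pixel values.

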